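# Ready the hall's griddle to keep the tea warm

## Robot

A 6-joint arm with a two-finger parallel gripper is mounted at the origin on the work surface. World frame = base frame: x ahead of the robot, y to its left, z up, the work surface at z = 0. Lengths are in m, angles in rad, forces in N, time in s.
With the tool pointing down it reaches from about 0.35 to 0.8 m from the base axis. Payload 7.3 kg.
Tool frame: the origin (TCP) lies at the very end of the fingers, on their centre line; the grasp point (between the pads) lies 19 mm behind it (r.hold_point_z is the distance from the TCP to the grasp point, in m); z points along the fingers, y is the line along which they close (so a half turn about z gives the same grasp; the last joint's range is limited). The gripper opens to 85 mm and grips with 20 to 120 N. Pads are 22 mm wide; open, the fingers measure 114 mm over their backs; the gripper's body (76 mm by 85 mm) begins 54 mm behind the grasp point. The pads swing forward as they close: fully open they stand 13 mm farther back than shut.
Start: joints at [1.176, 0.342, 1.524, -0, 1.275, -0.146], TCP at [0.129, 0.509, 0.231] pointing down, gripper open.
Joint ranges: [-2.53, 2.53], [-0.77, 2.02], [0.04, 2.7], [-1, 4.14], [0.28, 2.66], [-3.11, 3.11]. Speed limits (rad/s): [2.57, 2.57, 3.14, 3.14, 3.14, 3.14].

## Interface

Orientations are given as [roll, pitch, yaw] about the fixed x, y, z axes, in that order (R = Rz(yaw) Ry(pitch) Rx(roll)).
In Python, from station import r, vision gives the robot as it stands.
- The arm moves only by the tool play_rows, never from a script. Its arguments are lists of equal length, an entry for each row: "translation": the shift along the tool's x, y, z in mm, a list of three; "rotation": the turn, a rotation vector about the tool's x, y, z in degrees, a list of three; "gripper": the opening in per cent of the stroke, from 0 (shut) to 100 (fully open). A call has 1 to 12 rows; each row is the pose to reach, as a shift and turn from the pose commanded when the call began, along the tool's axes at that moment; what a row does not reach only later rows make up. A row lasts 1/8 s, in which the tool goes at most 62.5 mm and 10.7 degrees, less where a joint would pass 70% of its speed; a pose out of reach is approached as far as the arm can. A call with a gripper value outside its range is refused whole. The fingers move at their own pace and stop on an object; "force" is the grip in N (left out, the last holds). Time passes only in rows, so rows that repeat a pose let the fingers close. It gives the time, the measured TCP pose, the force, the opening and the grip force at its end, in the units of the state.
- r.read_state(): the state, without advancing time (a new reading comes with each control period).
- vision.camera(name): name is "scene" or "side" or "wrist"; returns the picture (480x640x3 uint8, blue, green, red); there is no depth.
- vision.camera_info(name): a dict with "fx", "fy", "cx", "cy" (pixels), "extrinsics" (4x4, takes a point from world to camera coordinates). Camera axes: x right, y down, z forward; pixel columns grow to the right and rows downward; lengths in m; the calibration is good to about 2 mm. A picture is of the moment at which its call begins: read the wrist's pose just before it. camera_info takes no time and is no camera call; for the wrist camera it gives the pose at the moment of the call.
- r.job_done(): hands the job in; it is judged then, once.
The state is a dict: "time_s": time; "joints": joint angles; "qvel": joint speeds; "effort": joint torques, N m; "position": TCP position; "orientation": TCP orientation; "contact_force": force on the tool from outside, world axes, zero at the start; "wrist_torque": the same for the moment, N m; "finger_gap": finger opening in m; "grip_force": force on a finger pad.
Only numpy, scipy, OpenCV 4.12 (cv2) and the standard library are available. Lean on these libraries where they do the work, as an engineer would, in place of code of your own. Each camera call takes 0.05 s, during which the arm holds its last target. There are 200 camera calls.

## Task

Toasting is over and the cold griddle is to keep the tea warm: sweep all the toast ends off the plate into the scrap trough with the block brush (not with the fingers) and stand the brush back in its tray, bristles down. Then stand every teapot upright on the plate, well clear of its edges, and turn the heat dial so that its pointer is at the keep-warm mark, the long white line. When that is done push the key fully home in the key switch, turn it clockwise to on and leave it in; leave the cups, bottle, carton and tumbler where they are.

Things in the scene. Friction and masses are not known exactly. Their poses are not given: they have to be found in the camera images.
- griddle: Low steel electric griddle, fixed on the table, 280 mm (x) by 490 mm (y). Origin on the table under the centre of its flat plate, z up. Along both x edges of plate and trough stand 8 mm steel guards, tops 110 mm above the table. At the +y end is the grey control housing, y 150 to 250 mm, top at 125 mm, with the key switch and the heat dial in its top; at the -y end the scrap trough.
- plate (a point): Centre of the top of the griddle's dark plate, 85 mm above the table; axes as the griddle's. Plate 260 mm (x: -130 to 130) by 300 mm (y: -150 to 150), flat, with no lip at its -y edge: there it drops straight into the scrap trough.
- trough (a point): Centre of the floor of the griddle's open scrap trough, 20 mm above the table, 65 mm below the plate, axes as the griddle's. It is 75 mm wide (griddle y -150 to -225 mm) and 260 mm long (x); its end wall (y -225 to -235) reaches 110 mm above the table.
- slot (a point): Mouth of the key slot in the metal rotor on the griddle's control housing, 129 mm above the table, at x -40, y 205 mm in the griddle's frame. Slot 19 mm along this point's x, 9 mm along its y, 36 mm deep straight down, mouth slightly bevelled; it turns with the switch; at off its x is the griddle's x. A collar ring (60 mm across) round it is flush with it.
- key_switch (a joint): Turn of the key switch in rad: 0 = off (as it starts), 1.05 = on, at its stop; turns clockwise seen from above, light friction, stays where it is left. The slot has about 0.2 rad of play round the key.
- dial (a point): Heat dial in the top of the griddle's housing, at x 75, y 200 mm in the griddle's frame: a round skirt (52 mm across, 6 mm high) and on it an upright bar, 44 mm along this point's x, 12 mm wide (y), from 6 to 40 mm above the housing. The point is on its axis, half-way up the bar, 148 mm above the table; x runs to the pointer (white stripe) and turns with the dial.
- heat_dial (a joint): Turn of the heat dial in rad: 0 = pointer along the griddle's +x, growing clockwise seen from above, up to 2.6. The long white line on the housing, the keep-warm mark, is at 0.80; the dots are other heats. Starts hotter (1.5 to 2.2), light friction, stays where it is left.
- key_bow (a point): Loose key, 80 mm long, 45 g, standing upright in a wooden block, bow uppermost. The point is the centre of the flat plastic bow: 44 mm (x) by 10 mm thick (y) by 40 mm high (z up). Under the bow is a steel shoulder, 26 x 12 mm, 6 mm high, its underside 26 mm below this point; it meets the rotor when the key is fully home.
- key_tip (a point): Tip of the key's blade, 60 mm below the centre of the bow; same axes. Blade 16 mm (x) by 6 mm (y), 34 mm long below the shoulder, its last 4 mm slimmer (12 x 4 mm). Either way round fits the switch. At the start the blade stands in a 20 x 10 mm slot in the middle of a fixed wooden block, 75 mm (x) by 55 mm (y) by 50 mm high.
- brush_center (a point): Loose wooden block brush, 120 mm long (x) by 46 mm (y) by 82 mm high, bristles down, standing in its steel tray; the point is its centre, 41 mm above the ends of the bristles. Bristle block 112 x 42 mm, 30 mm high, stiff; wooden back 120 x 46 mm from 30 to 46 mm; on it a grip ridge 104 mm long (x), 28 mm wide (y), from 46 to 82 mm. 150 g.
- tray_floor (a point): Centre of the floor (3 mm above the table) of the brush's shallow steel tray, fixed; inside 154 mm (x) by 74 mm (y), rim 10 mm above the table. The brush may stand in it either way round.
- teapot_a_handle (a point): One loose round steel teapot, 100 mm across, 150 mm high, up to 0.65 kg; may be absent. The point is the middle of its fixed level overhead handle bar, on the pot's axis; bar 12 x 12 mm, 76 mm long along x; its legs go down to the pot at x -50 and 50 mm; the lid knob ends 38 mm below the bar. The spout points to +x and reaches 80 mm from the axis.
- teapot_a_base (a point): Centre of the underside of that teapot, 144 mm below its handle point; z up along its axis.
- teapot_b_handle (a point): The other loose round steel teapot, 100 mm across, 150 mm high, up to 0.65 kg; may be absent. The point is the middle of its fixed level overhead handle bar, on the pot's axis; bar 12 x 12 mm, 76 mm long along x; its legs go down to the pot at x -50 and 50 mm; the lid knob ends 38 mm below the bar. The spout points to +x and reaches 80 mm from the axis.
- teapot_b_base (a point): Centre of the underside of that teapot, 144 mm below its handle point; z up along its axis.
- crust1_center (a point): Loose hard brown toast end, 46 x 34 x 24 mm (x, y, z), 20 g, lying on the griddle plate; may be absent. The point is its centre.
- crust2_center (a point): Loose hard brown toast end, 46 x 34 x 24 mm (x, y, z), 20 g, lying on the griddle plate; may be absent. The point is its centre.
- crust3_center (a point): Loose hard brown toast end, 46 x 34 x 24 mm (x, y, z), 20 g, lying on the griddle plate; may be absent. The point is its centre.
- crust4_center (a point): Loose hard brown toast end, 46 x 34 x 24 mm (x, y, z), 20 g, lying on the griddle plate; may be absent. The point is its centre.
- crust5_center (a point): Loose hard brown toast end, 46 x 34 x 24 mm (x, y, z), 20 g, lying on the griddle plate; may be absent. The point is its centre.
- cups: Stack of paper cups, 76 mm across, 111 mm high; a bystander. Origin under its centre.
- water_bottle: Clear water bottle, 62 mm across, 190 mm high; a bystander. Origin under its centre.
- carton: Flat carton, 70 x 140 x 45 mm, lying on the table; a bystander. Origin under its centre.
- tumbler: Lidded drink tumbler, 92 mm across the lid, 143 mm high; a bystander. Origin under its centre.
Mind the look-alikes: they are no part of the job. Of the things that look like the part that bears brush_center, take the one that is farthest from the robot's base at the start.

How it is judged:
On the way, in this order (a step that is already met when the one before it is completed fails the run):
1. all the toast ends are in the scrap trough (y of crust1_center in the frame of griddle between -0.226 and -0.15 m and z of each of crust1_center, crust2_center, crust3_center, crust4_center, crust5_center in the frame of griddle below 0.09 m and x of crust1_center in the frame of griddle between -0.131 and 0.131 m and y of crust2_center in the frame of griddle between -0.226 and -0.15 m and x of crust2_center in the frame of griddle between -0.131 and 0.131 m and y of crust3_center in the frame of griddle between -0.226 and -0.15 m and x of crust3_center in the frame of griddle between -0.131 and 0.131 m and y of crust4_center in the frame of griddle between -0.226 and -0.15 m and x of crust4_center in the frame of griddle between -0.131 and 0.131 m and y of crust5_center in the frame of griddle between -0.226 and -0.15 m and x of crust5_center in the frame of griddle between -0.131 and 0.131 m), for 0.2 s.
2. every teapot stands upright on the plate and the heat dial is at keep-warm (x of teapot_a_base in the frame of griddle between -0.1 and 0.1 m and y of teapot_a_base in the frame of griddle between -0.11 and 0.11 m and z of teapot_a_base in the frame of griddle between 0.08 and 0.091 m and angle between each of teapot_a_base, teapot_b_base's own z axis and vertical below 0.1 rad and linear speed of each of teapot_a, teapot_b below 0.03 m/s and x of teapot_b_base in the frame of griddle between -0.1 and 0.1 m and y of teapot_b_base in the frame of griddle between -0.11 and 0.11 m and z of teapot_b_base in the frame of griddle between 0.08 and 0.091 m and value of joint heat_dial between 0.65 and 0.95 rad), for 0.2 s.
3. the key is fully home in the switch and turned to on (z of key_tip in the frame of slot below -0.028 m and horizontal distance between key_tip and slot below 0.004 m and value of joint key_switch above 0.9 rad), for 0.2 s.
At the end, for the whole second after the job is handed in: Toast ends in the trough (centre under 90 mm); teapots at rest on the plate, upright within 0.1 rad, axis within 100 mm in x and 110 mm in y of its middle; dial at 0.8 +- 0.15 rad; key 28 mm deep or more and switch past 0.9 rad; brush upright in its tray within 40 mm of the centre and 0.1 rad (all of step 1 and all of step 2 and all of step 3 and horizontal distance between brush_center and tray_floor below 0.04 m and angle between brush_center's own z axis and vertical below 0.1 rad and z of brush_center in the frame of tray_floor between 0.036 and 0.046 m and linear speed of brush below 0.03 m/s); the robot touches nothing.
It fails at once if the fingers touch a toast end (contact force between the fingers and crust1 above 1 N or contact force between the fingers and crust2 above 1 N or contact force between the fingers and crust3 above 1 N or contact force between the fingers and crust4 above 1 N or contact force between the fingers and crust5 above 1 N).
It fails at once if a bystander (cups, bottle, carton, tumbler) is moved more than 30 mm (distance of any of cups, water_bottle, carton, tumbler from where it was at the start of the episode above 0.03 m).
Of crust1, crust2, crust3, crust4, crust5 only 3 to 5 are there at a start; the rules pass over those that are not, and their reading is None.
Of teapot_a, teapot_b only 1 to 2 are there at a start; the rules pass over those that are not, and their reading is None.
At some moment in a run one of teapot_a, teapot_b may be knocked a few centimetres aside while the robot is not near it.
It also fails if it takes over 208 s, if anything falls off the work surface, if the arm or the gripper's body presses on something with over 40 N, if the wrist force passes 120 N, or if a joint passes its speed limit or range.

## Working session

There is one attempt and no reset: what is moved stays moved. The work goes in short steps, Python scripts to look and compute and a tool call to move; the robot and the scene stay as the last step left them, time stands still between calls to the robot, and variables do not carry over. Pictures are saved under pics/ and viewed, at most 14 in all, crops included, and the job is handed in when it is done.

Besides the shell and the picture viewer there is one more tool, called after ">>>" as name(argument=value, ...) on one line, values as JSON. play_rows: Moves the arm, as the interface text tells. Its arguments: {"type":"object","properties":{"translation":{"type":"array","items":{"type":"array","items":{"type":"number"}}},"rotation":{"type":"array","items":{"type":"array","items":{"type":"number"}}},"gripper":{"type":"array","items":{"type":"number"}},"force":{"type":"number"}},"required":["translation","rotation","gripper"]}

```bash
ls; mkdir -p pics; python3 - <<'E'
from station import r, vision
import cv2
for n in ["scene","side","wrist"]:
    cv2.imwrite(f"pics/{n}0.png",vision.camera(n)); i=vision.camera_info(n); print(n,i)
print(r.read_state(), r.hold_point_z)
E
```

```text
pics
scene {'fx': 437.8251694916824, 'fy': 437.8251694916824, 'cx': 329.0166961155327, 'cy': 242.25822320576643, 'extrinsics': array([[-0.80656438,  0.5911385 , -0.00302997,  0.3746616 ],
       [ 0.50953437,  0.69260468, -0.51056193, -0.1887206 ],
       [-0.29971424, -0.41334494, -0.85983564,  1.40813523],
       [ 0.        ,  0.        ,  0.        ,  1.        ]])}
side {'fx': 619.0875670096895, 'fy': 619.0875670096895, 'cx': 313.1870197223427, 'cy': 239.88213065611438, 'extrinsics': array([[ 0.89370633, -0.44843654, -0.01391639, -0.43423456],
       [-0.26844863, -0.5096338 , -0.81744035,  0.24023752],
       [ 0.35947786,  0.73428744, -0.57584513,  1.26600529],
       [ 0.        ,  0.        ,  0.        ,  1.        ]])}
wrist {'fx': 394.27062126156005, 'fy': 394.27062126156005, 'cx': 318.32412006023895, 'cy': 244.6238989239531, 'extrinsics': array([[ 0.2463996 ,  0.96916711, -0.00153501, -0.52421613],
       [ 0.92267344, -0.23409385,  0.30638829, -0.03966466],
       [ 0.29658212, -0.07691026, -0.95190538,  0.38040067],
       [ 0.        ,  0.        ,  0.        ,  1.        ]])}
{'time_s': 0.15, 'joints': array([ 1.17603438e+00,  3.42555104e-01,  1.52474620e+00, -5.49264395e-06,
        1.27541671e+00, -1.46005884e-01]), 'qvel': array([ 0.0003494 , -0.00230135, -0.00341038,  0.0009159 , -0.00010645,
        0.00089655]), 'effort': array([ 2.18523986e-03, -4.33889830e+01, -2.46152365e+01,  5.30659838e-05,
        5.55782783e-03, -7.11357373e-06]), 'position': array([0.12912761, 0.50858135, 0.23080749]), 'orientation': array([-3.14047850e+00, -1.58529212e-04,  2.89283811e+00]), 'contact_force': array([-0.04499812,  1.20256372,  0.44210386]), 'wrist_torque': array([0.06966775, 0.03912622, 0.01909343]), 'grip_force': 0.0, 'finger_gap': 0.08496728410249303} 0.0187
```

View pics/scene0.png

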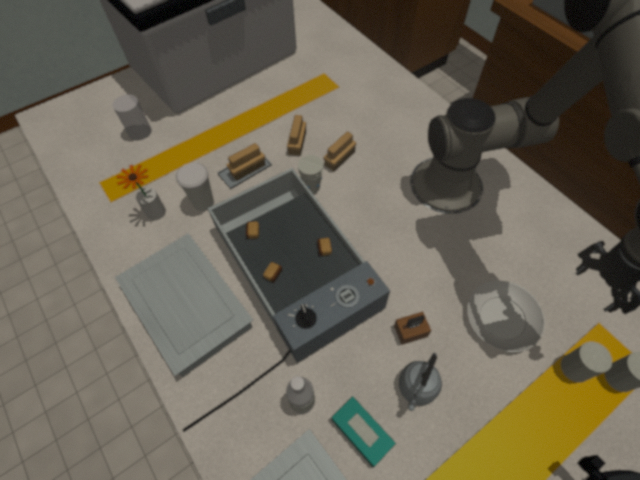

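View pics/side0.png

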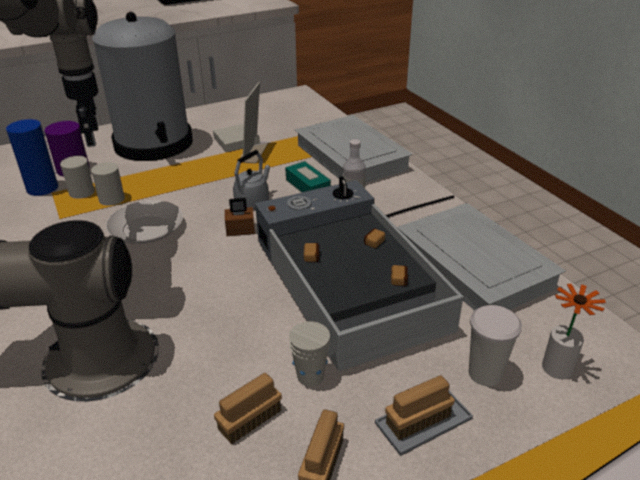

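The scene shows the griddle in the middle with 3 toast ends at about (253,230), (325,246) and (272,271). The trayed brush is at (245,163), the key block at (412,327), and one teapot at (420,382). I'll zoom in for accuracy.

```bash
python3 - <<'E'
import cv2
a=cv2.imread("pics/scene0.png")[130:420,195:465]; cv2.imwrite("pics/s1.png",cv2.resize(a,None,fx=2,fy=2,interpolation=cv2.INTER_CUBIC))
a=cv2.imread("pics/side0.png")[130:430,200:480]; cv2.imwrite("pics/s2.png",cv2.resize(a,None,fx=2,fy=2,interpolation=cv2.INTER_CUBIC))
E
cat > h.py <<'E'
from station import r, vision
import numpy as np, cv2
from scipy.spatial.transform import Rotation as R
def ray(n,uv,z,info=None):
    i=info or vision.camera_info(n); E=i["extrinsics"]; Rm=E[:3,:3]; c=-Rm.T@E[:3,3]
    d=Rm.T@np.array([(uv[0]-i["cx"])/i["fx"],(uv[1]-i["cy"])/i["fy"],1]); return c+d*(z-c[2])/d[2]
def proj(n,p,info=None):
    i=info or vision.camera_info(n); E=i["extrinsics"]; q=E[:3,:3]@np.asarray(p)+E[:3,3]
    return np.array([i["fx"]*q[0]/q[2]+i["cx"],i["fy"]*q[1]/q[2]+i["cy"]])
def tool():
    s=r.read_state(); return np.array(s["position"]),R.from_euler("xyz",s["orientation"]),s
def delta(p,yaw=None,tilt=None):
    """mm shift and rotvec deg in tool axes to reach TCP p with tool straight down, TOOL Y axis along world heading yaw (mod 180)"""
    q,Ro,s=tool(); t=Ro.inv().apply(np.asarray(p)-q)*1000
    out=np.zeros(3)
    if yaw is not None:
        # pointing down: roll=pi, Rz(a)Rx(pi): tool y = -(Rz a) y -> heading a-90
        best=None
        for k in (-1,0,1):
            a=yaw+np.pi/2+k*np.pi
            v=(Ro.inv()*R.from_euler("xyz",[np.pi,0,a])).as_rotvec()
            j6=s["joints"][5]
            if best is None or np.linalg.norm(v)<np.linalg.norm(best): best=v
        out=np.degrees(best)
    print("t mm",t.round(1),"rot deg",out.round(1),"j",s["joints"].round(2)); return t,out
E
```

```text
(no output)
```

View pics/s1.png

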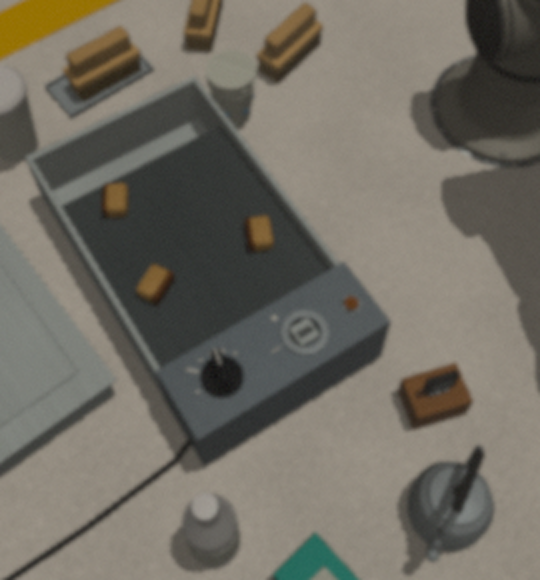

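View pics/s2.png

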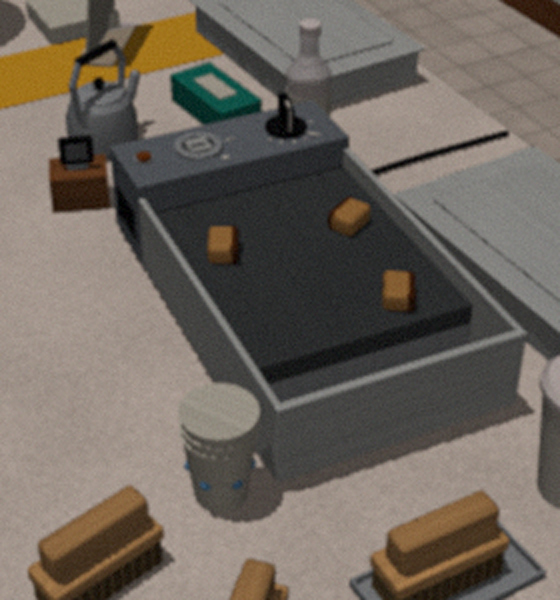

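The close-ups show the same griddle, with the key switch nearer the robot and the cups beside the trough's near corner. Next I'll fit the poses.

```bash
cat > fit.py <<'E'
from h import *
from scipy.optimize import least_squares
I={n:vision.camera_info(n) for n in("scene","side")}
def fs(n,x,y): return ((195+x/2,130+y/2) if n=="scene" else (200+x/2,130+y/2))
obs=[("scene",(304,331),(-.04,.205,.129)),("scene",(197,83),(-.138,-.235,.11)),("scene",(31,158),(.138,-.235,.11)),("scene",(388,324),(-.14,.25,.125)),("scene",(345,265),(-.14,.15,.125)),
("side",(199,145),(-.04,.205,.129)),("side",(278,405),(-.138,-.235,.11)),("side",(522,335),(.138,-.235,.11)),("side",(115,155),(-.14,.25,.125))]
def g2w(v,p): c,s=np.cos(v[2]),np.sin(v[2]); return np.array([v[0]+c*p[0]-s*p[1],v[1]+s*p[0]+c*p[1],p[2]])
def w2g(v,p): c,s=np.cos(v[2]),np.sin(v[2]); d=np.array(p[:2])-v[:2]; return np.array([c*d[0]+s*d[1],-s*d[0]+c*d[1]])
f=lambda v:np.concatenate([proj(n,g2w(v,p),I[n])-fs(n,*uv) for n,uv,p in obs])
key0=ray("scene",fs("scene",304,331),.129,I["scene"]);tr=(ray("scene",fs("scene",197,83),.11,I["scene"])+ray("scene",fs("scene",31,158),.11,I["scene"]))/2
if __name__=="__main__":
    yaw0=np.arctan2(*(key0-tr)[[1,0]])-np.pi/2
    s=least_squares(f,[*(key0+tr)[:2]/2,yaw0],loss="soft_l1"); v=s.x; print("griddle",v.round(4)); print(f(v).reshape(-1,2).round(1).tolist()); np.save("g.npy",v)
    for lab,n,uv,z in [("crustA","scene",(116,190),.109),("crustB","scene",(260,228),.109),("crustC","scene",(154,278),.109),("crustA","side",(397,283),.109),("crustB","side",(222,237),.109),("crustC","side",(350,213),.109)]:
        p=ray(n,fs(n,*uv),z,I[n]); print(lab,n,p.round(3),w2g(v,p).round(3))
    for lab,n,uv,z in [("brush L","scene",(70,61),.085),("brush R","scene",(128,35),.085),("brush L","side",(390,548),.085),("brush R","side",(495,498),.085),
      ("key bow","scene",(440,381),.09),("key bow","side",(76,150),.09),("key top","scene",(432,384),.11),("blockcorner","scene",(402,380),.05),("blockcorner","scene",(459,365),.05),("blockcorner","scene",(470,400),.05),
      ("pot h1","scene",(478,452),.144),("pot h2","scene",(461,505),.144),("pot h1","side",(80,60),.144),("pot h2","side",(113,44),.144),("spout","scene",(433,552),.09),("potbase side bottom","side",(105,155),0),
      ("cups","scene",(232,68),.111),("cups","side",(220,410),.111),("bottle","scene",(204,508),.19),("tumbler","scene",(-2,85),.143)]:
        p=ray(n,fs(n,*uv),z,I[n]); print(lab,n,p.round(3),w2g(v,p).round(3))
E
python3 fit.py
```

```text
griddle [ 0.5591 -0.0397 -0.0753]
[[-0.7, 1.7], [-0.6, -3.8], [-3.3, -0.9], [1.3, 0.3], [-0.2, -0.6], [-0.0, -1.3], [-2.6, 1.9], [1.5, -1.1], [-2.8, -5.2]]
crustA scene [ 0.605 -0.16   0.109] [ 0.055 -0.117]
crustB scene [0.481 0.005 0.109] [-0.081  0.039]
crustC scene [ 0.636 -0.015  0.109] [0.074 0.03 ]
crustA side [ 0.611 -0.156  0.109] [ 0.06  -0.112]
crustB side [0.484 0.004 0.109] [-0.078  0.038]
crustC side [ 0.634 -0.022  0.109] [0.074 0.023]
brush L scene [ 0.534 -0.421  0.085] [ 0.003 -0.382]
brush R scene [ 0.434 -0.414  0.085] [-0.097 -0.383]
brush L side [ 0.424 -0.435  0.085] [-0.105 -0.404]
brush R side [ 0.537 -0.43   0.085] [ 0.007 -0.391]
key bow scene [0.425 0.304 0.09 ] [-0.16   0.333]
key bow side [0.415 0.282 0.09 ] [-0.168  0.31 ]
key top scene [0.443 0.305 0.11 ] [-0.142  0.335]
blockcorner scene [0.448 0.267 0.05 ] [-0.134  0.298]
blockcorner scene [0.375 0.295 0.05 ] [-0.209  0.32 ]
blockcorner scene [0.396 0.338 0.05 ] [-0.191  0.365]
pot h1 scene [0.468 0.402 0.144] [-0.125  0.433]
pot h2 scene [0.522 0.433 0.144] [-0.072  0.469]
pot h1 side [0.475 0.409 0.144] [-0.118  0.441]
pot h2 side [0.531 0.432 0.144] [-0.063  0.468]
spout scene [0.566 0.449 0.09 ] [-0.03   0.488]
potbase side bottom side [0.492 0.39  0.   ] [-0.099  0.423]
cups scene [ 0.353 -0.243  0.111] [-0.19  -0.218]
cups side [ 0.359 -0.243  0.111] [-0.184 -0.218]
bottle scene [0.752 0.281 0.19 ] [0.168 0.335]
tumbler scene [ 0.655 -0.392  0.143] [ 0.122 -0.344]
```

```bash
python3 - <<'E'
from h import *
delta([.43,.12,.33],np.pi/2); delta([.48,-.40,.30],np.pi/2)
print(vision.camera_info("wrist")["extrinsics"][:3,:3].T@-vision.camera_info("wrist")["extrinsics"][:3,3])
E
```

```text
t mm [-387.3 -302.7  -98.9] rot deg [ -0.1  -0.  -14.3] j [ 1.18  0.34  1.52 -0.    1.28 -0.15]
t mm [-563.8 -794.3  -68.4] rot deg [ -0.1  -0.  -14.3] j [ 1.18  0.34  1.52 -0.    1.28 -0.15]
[0.05294414 0.52802449 0.37345356]
```

>>> play_rows(translation=[[-387, -303, -99], [-387, -303, -99], [-387, -303, -99], [-387, -303, -99], [-387, -303, -99], [-387, -303, -99], [-387, -303, -99], [-387, -303, -99], [-480, -550, -80], [-480, -550, -80], [-564, -794, -68], [-564, -794, -68]], rotation=[[0, 0, -5], [0, 0, -10], [0, 0, -14], [0, 0, -14], [0, 0, -14], [0, 0, -14], [0, 0, -14], [0, 0, -14], [0, 0, -14], [0, 0, -14], [0, 0, -14], [0, 0, -14]], gripper=[100, 100, 100, 100, 100, 100, 100, 100, 100, 100, 100, 100])

```text
time_s: 1.65
position: [0.4545, -0.1292, 0.3141]
orientation: [3.141, 0.0, 3.137]
contact_force: [1.2, 0.5, -0.6]
finger_gap: 0.0853
grip_force: 0.0
```

>>> play_rows(translation=[[0, 0, 0], [0, 0, 0], [0, 0, 0], [0, 0, 0]], rotation=[[0, 0, 0], [0, 0, 0], [0, 0, 0], [0, 0, 0]], gripper=[100, 100, 100, 100])

```text
time_s: 2.15
position: [0.4549, -0.126, 0.3146]
orientation: [-3.142, 0.0, 3.139]
contact_force: [0.6, 0.2, 0.5]
finger_gap: 0.0857
grip_force: 0.0
```

```bash
python3 - <<'E'
from h import *
i=vision.camera_info("wrist"); cv2.imwrite("pics/w1.png",vision.camera("wrist")); np.save("w1.npy",i,allow_pickle=True)
print(tool()[2]["position"],tool()[2]["joints"],tool()[2]["time_s"]); delta([.48,-.40,.30],np.pi/2)
E
```

```text
[ 0.45487761 -0.1261141   0.31457278] [-4.33122508e-01  1.87776440e-01  1.50442272e+00  1.49911669e-04
  1.44896120e+00 -2.00140675e+00] 2.2
t mm [ -25.8 -273.8   14.6] rot deg [-0.   0.  -0.1] j [-0.43  0.19  1.5   0.    1.45 -2.  ]
```

View pics/w1.png

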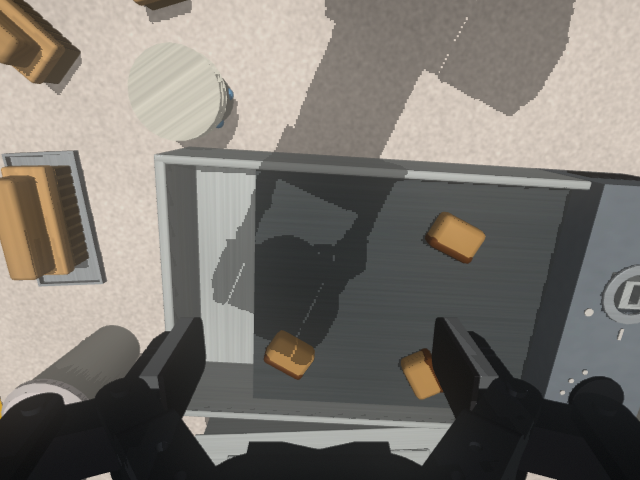

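The wrist view shows the trough end corners at (156,155) and (163,412), the slot at about (632,294), and the tray's inner edge from (77,152) to (103,282). The brush runs along world x.

```bash
cat >> fit.py <<'E'
    W=np.load("w1.npy",allow_pickle=True).item(); I["wrist"]=W
    fs0=fs
    def f2(v): return np.concatenate([f(v)]+[proj("wrist",g2w(v,p),W)-uv for uv,p in [((156,154),(-.138,-.235,.11)),((163,413),(.138,-.235,.11)),((632,295),(-.04,.205,.129)),((590,184),(-.138,.15,.11))]])
    s=least_squares(f2,v,loss="soft_l1"); v=s.x; print("griddle",v.round(4)); print(f2(v).reshape(-1,2).round(1).tolist()); np.save("g.npy",v)
    for l,uv,z in [("A",(292,350),.109),("B",(458,233),.109),("C",(424,370),.109),("ridge e1",(50,168),.05),("ridge e2",(72,272),.05),("tray",(77,152),.01),("tray",(103,282),.01),("ridge right top",(34,172),.085),("ridge right end",(42,276),.085)]:
        p=ray("wrist",uv,z,W); print(l,p.round(3),w2g(v,p).round(3))
E
python3 fit.py | tail -12
```

```text
tumbler scene [ 0.655 -0.392  0.143] [ 0.122 -0.344]
griddle [ 0.5589 -0.0447 -0.0738]
[[-1.8, 0.1], [-1.6, -4.9], [-4.2, -2.0], [0.1, -1.4], [-1.4, -2.1], [0.7, -0.3], [-1.1, 3.7], [3.1, 0.3], [-2.2, -4.1], [-3.7, -2.1], [4.1, 1.2], [2.5, 3.3], [2.0, -0.2]]
A [ 0.601 -0.153  0.109] [ 0.05  -0.105]
B [0.477 0.002 0.109] [-0.085  0.041]
C [ 0.625 -0.017  0.109] [0.064 0.032]
ridge e1 [ 0.425 -0.4    0.05 ] [-0.108 -0.364]
ridge e2 [ 0.539 -0.4    0.05 ] [ 0.006 -0.356]
tray [ 0.412 -0.394  0.01 ] [-0.121 -0.359]
tray [ 0.568 -0.391  0.01 ] [ 0.035 -0.345]
ridge right top [ 0.424 -0.392  0.085] [-0.109 -0.357]
ridge right end [ 0.529 -0.408  0.085] [-0.003 -0.364]
```

>>> play_rows(translation=[[-26, -60, 0], [-26, -120, 0], [-26, -180, 0], [-26, -240, 0], [-26, -280, 0], [-26, -280, 0], [-26, -280, 0], [-26, -280, 0]], rotation=[[0, 0, 0], [0, 0, 0], [0, 0, 0], [0, 0, 0], [0, 0, 0], [0, 0, 0], [0, 0, 0], [0, 0, 0]], gripper=[100, 100, 100, 100, 100, 100, 100, 100])

```text
time_s: 3.2
position: [0.48, -0.4058, 0.3149]
orientation: [-3.142, 0.0, 3.139]
contact_force: [-0.5, -0.4, 0.8]
finger_gap: 0.0852
grip_force: 0.0
```

```bash
python3 - <<'E'
from h import *
i=vision.camera_info("wrist"); cv2.imwrite("pics/w2.png",vision.camera("wrist")); np.save("w2.npy",i,allow_pickle=True)
print(tool()[2]["position"])
E
```

```text
[ 0.48006428 -0.40592238  0.31494996]
```

View pics/w2.png

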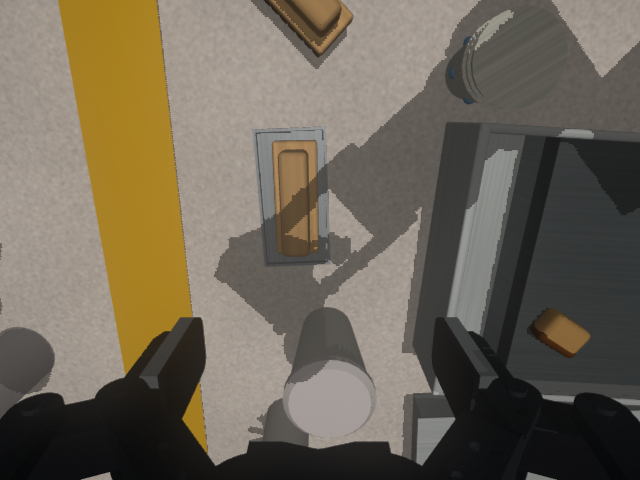

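The brush ridge top sits at (279..308,150) to (281..312,255), the tray corners at (255,130), (324,128), (267,265) and (328,263), and the tumbler lid at (330,398).

```bash
python3 - <<'E'
from h import *
W=np.load("w2.npy",allow_pickle=True).item()
P=lambda uv,z:ray("wrist",uv,z,W)
c=[P(u,.085) for u in [(279,150),(308,150),(281,256),(312,254)]]; print(np.round(c,3).tolist(),np.mean(c,0))
t=[P(u,.010) for u in [(255,130),(324,128),(267,265),(328,263)]]; print(np.round(t,3).tolist(),np.mean(t,0)); print(P((330,398),.143))
m=np.mean(c,0); e=(c[2]+c[3]-c[0]-c[1]); h=np.arctan2(e[1],e[0]); print("heading",h); delta([m[0],m[1],.055],h+np.pi/2)
E
```

```text
[[0.43, -0.442, 0.085], [0.43, -0.415, 0.085], [0.533, -0.444, 0.085], [0.531, -0.413, 0.085]] [ 0.48100772 -0.42846318  0.085     ]
[[0.414, -0.475, 0.01], [0.412, -0.4, 0.01], [0.571, -0.469, 0.01], [0.569, -0.395, 0.01]] [ 0.49167453 -0.43452997  0.01      ]
[ 0.65715706 -0.39535778  0.143     ]
heading 0.007053964639944266
t mm [ -0.8 -22.5 260. ] rot deg [-0.   0.  -0.6] j [-0.82  0.5   1.05  0.    1.59 -2.39]
```

>>> play_rows(translation=[[-1, -22, 60], [-1, -22, 120], [-1, -22, 180], [-1, -22, 240], [-1, -22, 258], [-1, -22, 258], [-1, -22, 258], [-1, -22, 258], [-1, -22, 258], [-1, -22, 258], [-1, -22, 258], [-1, -22, 258]], rotation=[[0, 0, 0], [0, 0, 0], [0, 0, 0], [0, 0, 0], [0, 0, 0], [0, 0, 0], [0, 0, 0], [0, 0, 0], [0, 0, 0], [0, 0, 0], [0, 0, 0], [0, 0, 0]], gripper=[100, 100, 100, 100, 100, 100, 100, 0, 0, 0, 0, 0], force=70)

```text
time_s: 4.75
position: [0.4807, -0.4297, 0.057]
orientation: [-3.141, 0.001, 3.137]
contact_force: [-0.2, 0.5, 5.5]
finger_gap: 0.0269
grip_force: 69.7
```

>>> play_rows(translation=[[0, 0, 0], [0, 0, 0], [0, 0, 0], [0, 0, -60], [0, 0, -120], [0, 0, -180], [0, 0, -180], [0, 0, -180]], rotation=[[0, 0, 0], [0, 0, 0], [0, 0, 0], [0, 0, 0], [0, 0, 0], [0, 0, 0], [0, 0, 0], [0, 0, 0]], gripper=[0, 0, 0, 0, 0, 0, 0, 0])

```text
time_s: 5.75
position: [0.4799, -0.4287, 0.2348]
orientation: [3.139, -0.002, 3.137]
contact_force: [-0.0, 0.8, -2.4]
finger_gap: 0.027
grip_force: 69.4
```

```bash
python3 - <<'E'
from h import *
from fit import g2w
v=np.load("g.npy"); print(tool()[2]["finger_gap"],tool()[2]["position"])
for x,y,dz in [(.07,-.19,.235),(.066,.095,.235),(.066,.095,.142),(.066,-.14,.142)]:
    p=g2w(v,(x,y,dz)); print(p); delta(p,v[2]+np.pi/2)
E
```

```text
0.02700890994829868 [ 0.4799242  -0.4286995   0.23480761]
[ 0.61471965 -0.23935285  0.235     ]
t mm [-133.9  190.    -0. ] rot deg [ 0.1 -0.1  4. ] j [-0.85  0.57  1.15  0.    1.43 -2.41]
[0.63174425 0.04516633 0.235     ]
t mm [-149.7  474.5    0.6] rot deg [ 0.1 -0.1  4. ] j [-0.85  0.57  1.15  0.    1.43 -2.41]
[0.63174425 0.04516633 0.142     ]
t mm [-149.8  474.3   93.6] rot deg [ 0.1 -0.1  4. ] j [-0.85  0.57  1.15  0.    1.43 -2.41]
[ 0.61441715 -0.18919402  0.142     ]
t mm [-133.6  239.9   93.1] rot deg [ 0.1 -0.1  4. ] j [-0.85  0.57  1.15  0.    1.43 -2.41]
```

>>> play_rows(translation=[[-60, 60, 0], [-100, 120, 0], [-134, 190, 0], [-138, 250, 0], [-141, 310, 0], [-143, 370, 0], [-145, 430, 0], [-146, 480, 0], [-146, 480, 0], [-146, 480, 0], [-146, 480, 0], [-146, 480, 0]], rotation=[[0, 0, 4], [0, 0, 4], [0, 0, 4], [0, 0, 4], [0, 0, 4], [0, 0, 4], [0, 0, 4], [0, 0, 4], [0, 0, 4], [0, 0, 4], [0, 0, 4], [0, 0, 4]], gripper=[0, 0, 0, 0, 0, 0, 0, 0, 0, 0, 0, 0])

```text
time_s: 7.25
position: [0.6285, 0.0483, 0.2359]
orientation: [-3.141, -0.001, 3.065]
contact_force: [0.2, -0.7, -1.2]
finger_gap: 0.0267
grip_force: 69.4
```

```bash
python3 - <<'E'
from h import *
from fit import g2w,w2g
v=np.load("g.npy"); q=tool()[0]; print(q,w2g(v,q))
for x,y,dz in [(.062,.1,.142),(.062,-.14,.142)]: delta(g2w(v,(x,y,dz)),v[2]+np.pi/2)
i=vision.camera_info("wrist"); cv2.imwrite("pics/w3.png",vision.camera("wrist")); np.save("w3.npy",i,allow_pickle=True)
E
```

```text
[0.62853971 0.04826206 0.23588561] [0.06257593 0.09785103]
t mm [ 0.5  2.2 93.9] rot deg [-0.  -0.  -0.2] j [-0.04  0.54  1.2  -0.    1.41 -1.54]
t mm [-1.000e-01 -2.378e+02  9.390e+01] rot deg [-0.  -0.  -0.2] j [-0.04  0.54  1.2  -0.    1.41 -1.54]
```

View pics/w3.png

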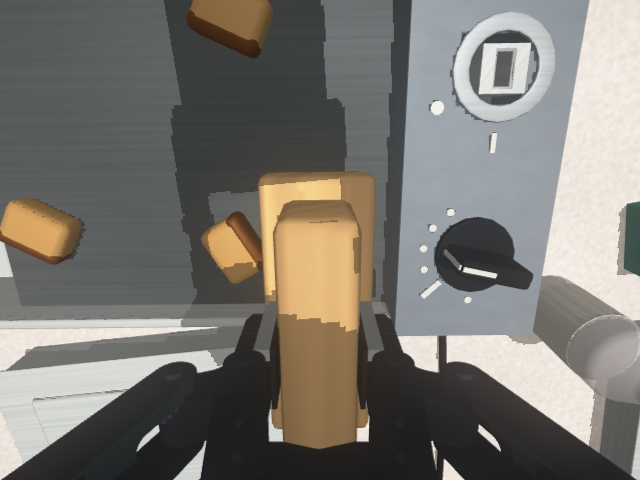

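The brush is held straight and clear of all the crusts, with the nearest at (240,245). The dial and its long mark (432,288) and the slot (505,70) are visible. I'll lower and sweep.

>>> play_rows(translation=[[0, 2, 30], [0, 2, 60], [0, 2, 85], [0, 2, 94], [0, 2, 94], [0, 2, 94], [0, -14, 94], [0, -34, 94], [0, -54, 94], [0, -74, 94], [0, -94, 94], [0, -114, 94]], rotation=[[0, 0, 0], [0, 0, 0], [0, 0, 0], [0, 0, 0], [0, 0, 0], [0, 0, 0], [0, 0, 0], [0, 0, 0], [0, 0, 0], [0, 0, 0], [0, 0, 0], [0, 0, 0]], gripper=[0, 0, 0, 0, 0, 0, 0, 0, 0, 0, 0, 0])

```text
time_s: 8.8
position: [0.62, -0.0652, 0.1424]
orientation: [3.141, 0.0, 3.067]
contact_force: [0.1, 0.2, -0.6]
finger_gap: 0.0268
grip_force: 69.5
```

>>> play_rows(translation=[[0, -20, 0], [0, -40, 0], [0, -60, 0], [0, -80, 0], [0, -100, 0], [0, -120, 0], [0, -126, 0], [0, -126, 0], [0, -126, 0], [0, -126, -50], [0, -126, -93], [0, -126, -93]], rotation=[[0, 0, 0], [0, 0, 0], [0, 0, 0], [0, 0, 0], [0, 0, 0], [0, 0, 0], [0, 0, 0], [0, 0, 0], [0, 0, 0], [0, 0, 0], [0, 0, 0], [0, 0, 0]], gripper=[0, 0, 0, 0, 0, 0, 0, 0, 0, 0, 0, 0])

```text
time_s: 10.3
position: [0.6126, -0.1891, 0.2398]
orientation: [-3.139, 0.008, 3.069]
contact_force: [-0.2, -0.9, -1.1]
finger_gap: 0.027
grip_force: 69.5
```

```bash
python3 - <<'E'
from h import *
from fit import g2w,w2g
v=np.load("g.npy"); q=tool()[0]; print(q,w2g(v,q),tool()[2]["contact_force"])
for x,y,dz in [(-.068,.105,.232),(-.068,.105,.142),(-.068,-.14,.142)]: delta(g2w(v,(x,y,dz)),v[2]+np.pi/2)
E
```

```text
[ 0.61256356 -0.18912692  0.23980306] [ 0.06414651 -0.14006975] [-0.20187361 -0.87972342 -1.12907306]
t mm [132.  245.2   6.1] rot deg [-0.2  0.5  0. ] j [-0.42  0.55  1.16  0.    1.42 -1.92]
t mm [132.7 245.4  96.1] rot deg [-0.2  0.5  0. ] j [-0.42  0.55  1.16  0.    1.42 -1.92]
t mm [132.9   0.4  96.7] rot deg [-0.2  0.5  0. ] j [-0.42  0.55  1.16  0.    1.42 -1.92]
```

>>> play_rows(translation=[[30, 60, 0], [60, 120, 0], [100, 180, 0], [132, 245, 0], [132, 245, 0], [132, 245, 0], [132, 245, 30], [132, 245, 60], [132, 245, 88], [132, 245, 96], [132, 245, 96], [132, 245, 96]], rotation=[[0, 0, 0], [0, 0, 0], [0, 0, 0], [0, 0, 0], [0, 0, 0], [0, 0, 0], [0, 0, 0], [0, 0, 0], [0, 0, 0], [0, 0, 0], [0, 0, 0], [0, 0, 0]], gripper=[0, 0, 0, 0, 0, 0, 0, 0, 0, 0, 0, 0])

```text
time_s: 11.8
position: [0.4977, 0.0644, 0.1395]
orientation: [3.142, 0.001, 3.067]
contact_force: [-0.1, 0.8, -0.9]
finger_gap: 0.0269
grip_force: 69.6
```

>>> play_rows(translation=[[0, -15, 0], [0, -35, 0], [0, -55, 0], [0, -75, 0], [0, -95, 0], [0, -115, 0], [0, -135, 0], [0, -155, 0], [0, -175, 0], [0, -195, 0], [0, -215, 0], [0, -235, 0]], rotation=[[0, 0, 0], [0, 0, 0], [0, 0, 0], [0, 0, 0], [0, 0, 0], [0, 0, 0], [0, 0, 0], [0, 0, 0], [0, 0, 0], [0, 0, 0], [0, 0, 0], [0, 0, 0]], gripper=[0, 0, 0, 0, 0, 0, 0, 0, 0, 0, 0, 0])

```text
time_s: 13.3
position: [0.4795, -0.1711, 0.1393]
orientation: [-3.142, 0.0, 3.067]
contact_force: [-0.3, -0.5, -1.7]
finger_gap: 0.0269
grip_force: 69.6
```

>>> play_rows(translation=[[0, -10, 0], [0, -10, 0], [0, -10, 0], [0, -10, -50], [0, -10, -93], [0, -10, -93], [0, -10, -93]], rotation=[[0, 0, 0], [0, 0, 0], [0, 0, 0], [0, 0, 0], [0, 0, 0], [0, 0, 0], [0, 0, 0]], gripper=[0, 0, 0, 0, 0, 0, 0])

```text
time_s: 14.18
position: [0.4787, -0.1787, 0.2315]
orientation: [3.141, -0.001, 3.068]
contact_force: [0.2, -0.3, -1.7]
finger_gap: 0.0269
grip_force: 69.7
```

```bash
python3 - <<'E'
from h import *
from fit import g2w,w2g
v=np.load("g.npy"); q=tool()[0]; print(q,w2g(v,q))
delta([.482,-.4297,.24],.007+np.pi/2); delta([.482,-.4297,.0575],.007+np.pi/2)
a=vision.camera("side")[230:430,260:520]; b=vision.camera("scene")[150:350,195:405]
cv2.imwrite("pics/c1.png",cv2.resize(np.hstack([a,b]),None,fx=1.7,fy=1.7,interpolation=cv2.INTER_CUBIC))
E
```

```text
[ 0.47868515 -0.17869781  0.23154258] [-0.07013646 -0.1395402 ]
t mm [ -21.7 -250.1   -8.7] rot deg [ 0.  -0.1 -4.6] j [-0.51  0.32  1.56  0.    1.27 -2.  ]
t mm [ -21.9 -250.2  173.8] rot deg [ 0.  -0.1 -4.6] j [-0.51  0.32  1.56  0.    1.27 -2.  ]
```

View pics/c1.png

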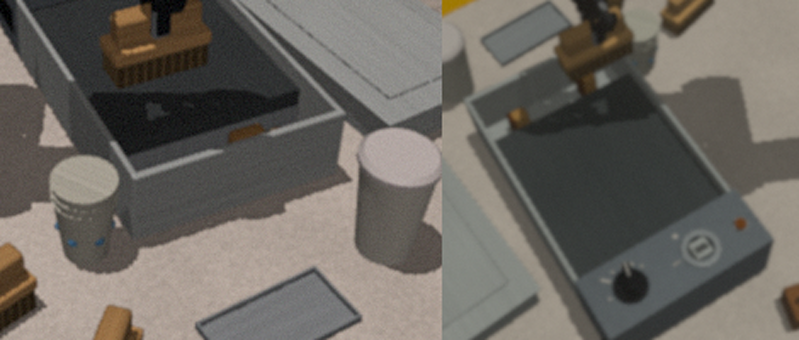

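The plate looks clear: one crust is in the trough at (518,115) and another is partly hidden under the brush at (585,85). I'll check the third from the wrist.

```bash
python3 - <<'E'
from h import *
cv2.imwrite("pics/w4.png",vision.camera("wrist"))
E
```

```text
(no output)
```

View pics/w4.png

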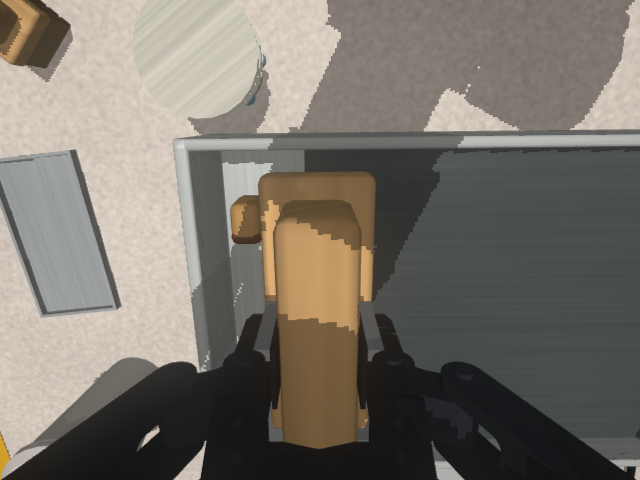

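One crust is in the trough at (245,220); the others are hidden by the gripper. I'll move toward the tray and look from the fixed cameras.

>>> play_rows(translation=[[-10, -60, -8], [-22, -120, -8], [-22, -180, -8], [-22, -250, -8], [-22, -250, -8], [-22, -250, -8], [-22, -250, -8], [-22, -250, -8]], rotation=[[0, 0, 0], [0, 0, -2], [0, 0, -4.6], [0, 0, -4.6], [0, 0, -4.6], [0, 0, -4.6], [0, 0, -4.6], [0, 0, -4.6]], gripper=[0, 0, 0, 0, 0, 0, 0, 0])

```text
time_s: 15.32
position: [0.4831, -0.429, 0.2407]
orientation: [3.142, 0.0, -3.134]
contact_force: [-0.9, 1.1, -1.0]
finger_gap: 0.0268
grip_force: 70.0
```

```bash
python3 - <<'E'
from h import *
delta([.482,-.4297,.0575],.007+np.pi/2)
a=vision.camera("scene"); b=a[150:350,195:405]; c=a[290:440,370:470]
c=cv2.resize(c,(133,200))
w=cv2.resize(vision.camera("wrist"),(267,200))
cv2.imwrite("pics/c2.png",cv2.resize(np.hstack([b,c,w]),None,fx=1.3,fy=1.3,interpolation=cv2.INTER_CUBIC))
E
```

```text
t mm [  1.1  -0.7 183.2] rot deg [0. 0. 0.] j [-0.84  0.57  1.14  0.    1.44 -2.42]
```

View pics/c2.png

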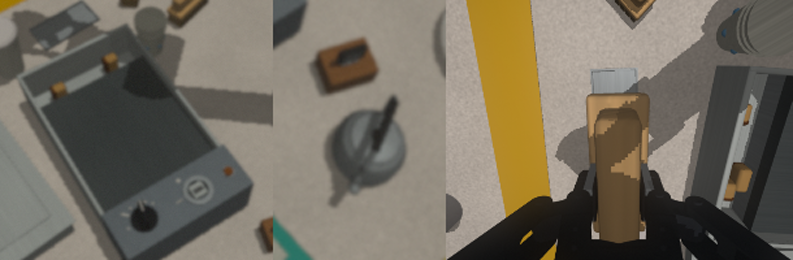

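The plate is clear and all three crusts are in the trough: one at (748,115) and two together near (740,180) in the wrist part. I'll set the brush down.

>>> play_rows(translation=[[-1, -1, 60], [-1, -1, 120], [-1, -1, 160], [-1, -1, 175], [-1, -1, 182], [-1, -1, 183], [-1, -1, 183], [-1, -1, 183], [-1, -1, 183], [-1, -1, 183], [-1, -1, 183], [-1, -1, 183]], rotation=[[0, 0, 0], [0, 0, 0], [0, 0, 0], [0, 0, 0], [0, 0, 0], [0, 0, 0], [0, 0, 0], [0, 0, 0], [0, 0, 0], [0, 0, 0], [0, 0, 0], [0, 0, 0]], gripper=[0, 0, 0, 0, 0, 0, 0, 0, 90, 90, 90, 90])

```text
time_s: 16.92
position: [0.4835, -0.4315, 0.0573]
orientation: [3.142, 0.0, -3.136]
contact_force: [-0.3, -0.3, -0.5]
finger_gap: 0.0772
grip_force: 0.0
```

>>> play_rows(translation=[[0, 0, 0], [0, 0, -60], [0, 0, -120], [0, 0, -180], [0, 0, -240], [0, 0, -260], [0, 0, -260], [0, 0, -260]], rotation=[[0, 0, 0], [0, 0, 0], [0, 0, 0], [0, 0, 0], [0, 0, 0], [0, 0, 0], [0, 0, 0], [0, 0, 0]], gripper=[90, 100, 100, 100, 100, 100, 100, 100])

```text
time_s: 17.92
position: [0.4832, -0.431, 0.3154]
orientation: [3.139, -0.002, -3.136]
contact_force: [-0.8, -0.0, -0.5]
finger_gap: 0.0854
grip_force: 0.0
```

```bash
python3 - <<'E'
from h import *
# teapot now? bar ends
print(vision.camera("wrist").shape); cv2.imwrite("pics/w5.png",vision.camera("wrist"))
b=np.array([.499,.418]); h=.55
delta([.44,.0,.36],h+np.pi/2); delta([.44,.30,.36],h+np.pi/2); print(tool()[2]["joints"])
E
```

```text
(480, 640, 3)
t mm [ 40.6 431.5 -43.5] rot deg [  0.2  -0.1 -31.2] j [-0.85  0.55  0.97  0.    1.63 -2.42]
t mm [ 38.8 731.4 -42.6] rot deg [  0.2  -0.1 -31.2] j [-0.85  0.55  0.97  0.    1.63 -2.42]
[-8.46822762e-01  5.45501365e-01  9.73925758e-01  8.51757080e-05
  1.62586642e+00 -2.42362956e+00]
```

>>> play_rows(translation=[[10, 60, -20], [20, 120, -40], [40, 180, -43], [40, 240, -43], [40, 300, -43], [40, 360, -43], [40, 420, -43], [40, 480, -43], [39, 540, -43], [39, 600, -43], [39, 660, -43], [39, 720, -43]], rotation=[[0, 0, -3], [0, 0, -6], [0, 0, -9], [0, 0, -12], [0, 0, -15], [0, 0, -18], [0, 0, -21], [0, 0, -24], [0, 0, -27], [0, 0, -31], [0, 0, -31], [0, 0, -31]], gripper=[100, 100, 100, 100, 100, 100, 100, 100, 100, 100, 100, 100])

```text
time_s: 19.52
position: [0.4396, 0.2902, 0.3593]
orientation: [3.142, -0.002, -2.594]
contact_force: [1.3, -0.5, 0.1]
finger_gap: 0.0856
grip_force: 0.0
```

```bash
python3 - <<'E'
from h import *
h=.55
delta([.46,.34,.36],h+np.pi/2)
E
```

```text
t mm [-43.3  31.9  -0.8] rot deg [ 0.  -0.1 -0.2] j [ 0.44  0.28  1.26 -0.    1.6  -1.68]
```

>>> play_rows(translation=[[-43, 32, 0], [-43, 32, 0], [-43, 32, 0]], rotation=[[0, 0, 0], [0, 0, 0], [0, 0, 0]], gripper=[100, 100, 100])

```text
time_s: 19.9
position: [0.46, 0.3377, 0.3592]
orientation: [-3.141, -0.002, -2.594]
contact_force: [-0.5, 0.5, 0.7]
finger_gap: 0.0851
grip_force: 0.0
```

```bash
python3 - <<'E'
from h import *
i=vision.camera_info("wrist"); a=vision.camera("wrist"); np.save("w6.npy",i,allow_pickle=True)
b=cv2.imread("pics/w5.png")
cv2.imwrite("pics/w6.png",np.hstack([cv2.resize(a,(576,432)),cv2.resize(b[100:400,200:350],(216,432))]))
print(tool()[0])
E
```

```text
[0.46004342 0.33724066 0.35983964]
```

View pics/w6.png

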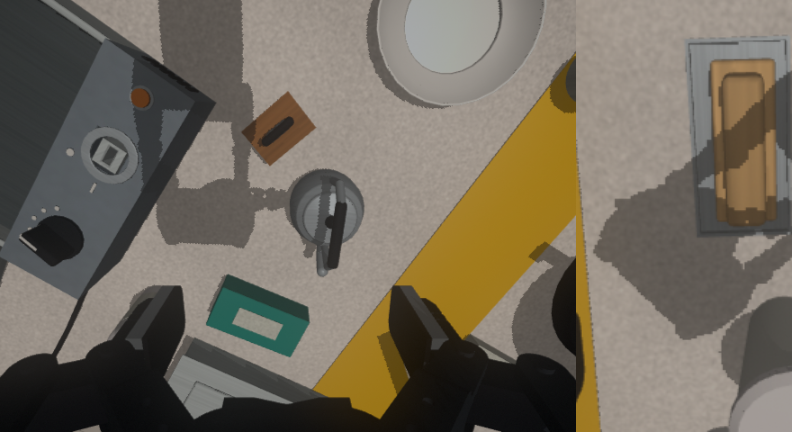

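The brush stands well in its tray. The pot's bar runs from (342,205) to (334,270), the key bow lies from (262,145) to (294,120), and the collar is at (109,155).

```bash
python3 - <<'E'
from h import *
from fit import w2g,g2w
v=np.load("g.npy")
W=np.load("w6.npy",allow_pickle=True).item()
P=lambda u,z:ray("wrist",(u[0]/.9,u[1]/.9),z,W)
a,b=P((342,206),.15),P((334,269),.15); print(a,b,np.linalg.norm(a-b)); m=(a+b)/2; e=b-a; h=np.arctan2(e[1],e[0]); print(m,h)
print("body centre", P((327,206),.08))
bl=[P(u,.05) for u in [(243,130),(288,92),(315,127),(270,165)]]; print(np.round(bl,3).tolist(),np.mean(bl,0))
k=P((263,143),.09),P((292,121),.09); print("key",np.round(k,3).tolist(),np.mean(k,0))
s=P((109,156),.129); print("slot",s,"model",g2w(v,(-.04,.205,.129)))
delta([m[0],m[1],.29],h+np.pi/2)
delta([m[0],m[1],.125],h+np.pi/2)
E
```

```text
[0.44627324 0.39598687 0.15      ] [0.50975219 0.42842078 0.15      ] 0.07128489267821679
[0.47801272 0.41220383 0.15      ] 0.47236096478276074
body centre [0.46648255 0.39985678 0.08      ]
[[0.444, 0.265, 0.05], [0.378, 0.289, 0.05], [0.395, 0.339, 0.05], [0.464, 0.315, 0.05]] [0.42030472 0.30215184 0.05      ]
key [[0.441, 0.294, 0.09], [0.403, 0.31, 0.09]] [0.42161845 0.30200971 0.09      ]
slot [0.53117418 0.16395567 0.129     ] model [0.53414333 0.16268254 0.129     ]
t mm [-54.4  54.7  69.8] rot deg [-0.  -0.1  4.3] j [ 0.5   0.37  1.13 -0.    1.64 -1.62]
t mm [-54.6  54.7 234.8] rot deg [-0.  -0.1  4.3] j [ 0.5   0.37  1.13 -0.    1.64 -1.62]
```

>>> play_rows(translation=[[-54, 55, 60], [-54, 55, 80], [-54, 55, 80], [-54, 55, 80], [-54, 55, 80]], rotation=[[0, 0, 4], [0, 0, 4], [0, 0, 4], [0, 0, 4], [0, 0, 4]], gripper=[100, 100, 100, 100, 100])

```text
time_s: 20.58
position: [0.4785, 0.4123, 0.2829]
orientation: [3.141, 0.004, -2.666]
contact_force: [0.1, -0.1, 0.5]
finger_gap: 0.0855
grip_force: 0.0
```

```bash
python3 - <<'E'
from h import *
i=vision.camera_info("wrist"); a=vision.camera("wrist"); np.save("w7.npy",i,allow_pickle=True)
b=vision.camera("side")[120:240,180:330]; b=cv2.resize(b,None,fx=2,fy=2)
a[:240,340:640]=b
cv2.imwrite("pics/w7.png",a)
print(tool()[0])
E
```

```text
[0.47824461 0.41250144 0.28237248]
```

View pics/w7.png

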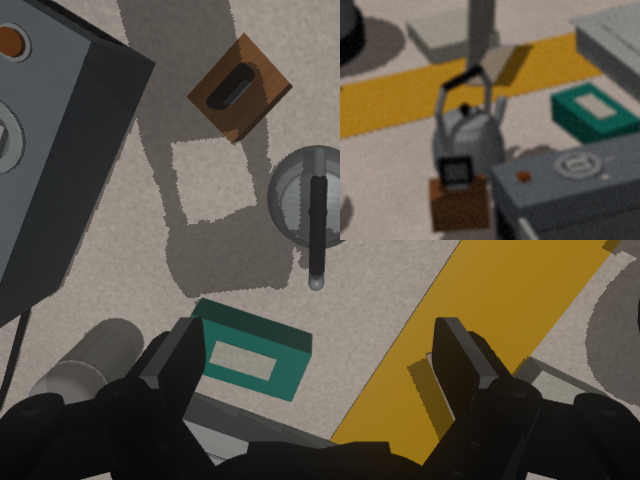

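The bar runs from (318,178) to (317,280), centred laterally between the fingers. Lowering is safe above the 45 mm carton.

```bash
python3 - <<'E'
from h import *
W=np.load("w7.npy",allow_pickle=True).item()
P=lambda u,z:ray("wrist",u,z,W)
a,b=P((318,178),.15),P((317,280),.15); e=b-a; print(a,b,np.linalg.norm(e)); m=(a+b)/2; h=np.arctan2(e[1],e[0]); print(m,h)
delta([m[0],m[1],.128],h+np.pi/2)
print("carton",P((310,340),.045),P((295,400),.045))
bl=[P(u,.05) for u in [(188,97),(243,34),(292,85),(235,142)]]; print(np.mean(bl,0))
k=P((214,103),.09),P((247,71),.09); print("key",np.mean(k,0))
E
```

```text
[0.44458977 0.39450347 0.15      ] [0.51331629 0.42904303 0.15      ] 0.07691758843138656
[0.47895303 0.41177325 0.15      ] 0.46569763025414534
t mm [  0.2  -1.  154.4] rot deg [0.  0.2 0.6] j [ 0.59  0.52  1.11 -0.    1.51 -1.46]
carton [0.62067968 0.47510864 0.045     ] [0.69979961 0.49564944 0.045     ]
[0.42108225 0.30363161 0.05      ]
key [0.42065448 0.30401497 0.09      ]
```

>>> play_rows(translation=[[0, -1, 50], [0, -1, 100], [0, -1, 140], [0, -1, 157], [0, -1, 157], [0, -1, 157], [0, -1, 157], [0, -1, 157], [0, -1, 157], [0, -1, 157], [0, -1, 157], [0, -1, 157]], rotation=[[0, 0, 0], [0, 0, 0], [0, 0, 0], [0, 0, 0], [0, 0, 0], [0, 0, 0], [0, 0, 0], [0, 0, 0], [0, 0, 0], [0, 0, 0], [0, 0, 0], [0, 0, 0]], gripper=[100, 100, 100, 100, 100, 100, 0, 0, 0, 0, 0, 0], force=80)

```text
time_s: 22.18
position: [0.4785, 0.4124, 0.1235]
orientation: [3.141, 0.001, -2.664]
contact_force: [2.3, 0.5, 1.4]
finger_gap: 0.0106
grip_force: 78.2
```

>>> play_rows(translation=[[0, 0, 0], [0, 0, 0], [0, 0, -30], [0, 0, -80], [0, 0, -130], [0, 0, -180], [0, 0, -180], [0, 0, -180]], rotation=[[0, 0, 0], [0, 0, 0], [0, 0, 0], [0, 0, 0], [0, 0, 0], [0, 0, 0], [0, 0, 0], [0, 0, 0]], gripper=[0, 0, 0, 0, 0, 0, 0, 0])

```text
time_s: 23.18
position: [0.4772, 0.4116, 0.3005]
orientation: [-3.141, -0.005, -2.664]
contact_force: [-0.6, 0.1, -6.9]
finger_gap: 0.0106
grip_force: 78.5
```

```bash
python3 - <<'E'
from h import *
from fit import g2w
v=np.load("g.npy"); print(tool()[2]["finger_gap"],tool()[0],tool()[2]["contact_force"])
for z in (.31,.212): delta(g2w(v,(.0,-.03,z))); 
E
```

```text
0.010629904636844078 [0.47724275 0.41156634 0.30054381] [-0.60999375  0.12752123 -6.85180735]
t mm [ 152.8 -468.4   -8.4] rot deg [0. 0. 0.] j [ 0.59  0.51  1.07  0.    1.57 -1.46]
t mm [ 152.3 -468.3   89.6] rot deg [0. 0. 0.] j [ 0.59  0.51  1.07  0.    1.57 -1.46]
```

>>> play_rows(translation=[[10, -30, -20], [25, -80, -20], [41, -130, -20], [59, -180, -20], [75, -230, -20], [91, -280, -20], [108, -330, -20], [124, -380, -20], [140, -430, -20], [152, -468, -20], [152, -468, -20], [152, -468, -20]], rotation=[[0, 0, 0], [0, 0, 0], [0, 0, 0], [0, 0, 0], [0, 0, 0], [0, 0, 0], [0, 0, 0], [0, 0, 0], [0, 0, 0], [0, 0, 0], [0, 0, 0], [0, 0, 0]], gripper=[0, 0, 0, 0, 0, 0, 0, 0, 0, 0, 0, 0])

```text
time_s: 24.68
position: [0.5573, -0.073, 0.3209]
orientation: [3.138, -0.003, -2.665]
contact_force: [0.3, 0.5, -6.0]
finger_gap: 0.0107
grip_force: 78.7
```

```bash
python3 - <<'E'
from h import *
from fit import g2w
v=np.load("g.npy"); print(tool()[2]["finger_gap"],tool()[0],tool()[2]["orientation"])
delta(g2w(v,(.0,-.03,.209)),tool()[2]["orientation"][2]+np.pi/2) 
E
```

```text
0.010685233293064644 [ 0.55731139 -0.07302181  0.32085837] [ 3.13768388 -0.00335879 -2.66486775]
t mm [  0.9  -1.6 111.9] rot deg [ 0.2 -0.2 -0. ] j [-0.27  0.37  1.24  0.    1.54 -2.31]
```

>>> play_rows(translation=[[0, 0, 40], [0, 0, 80], [0, 0, 100], [0, 0, 107], [0, 0, 110], [0, 0, 112], [0, 0, 112], [0, 0, 112], [0, 0, 112]], rotation=[[0, 0, 0], [0, 0, 0], [0, 0, 0], [0, 0, 0], [0, 0, 0], [0, 0, 0], [0, 0, 0], [0, 0, 0], [0, 0, 0]], gripper=[0, 0, 0, 0, 0, 0, 0, 0, 0])

```text
time_s: 25.8
position: [0.5583, -0.0734, 0.2116]
orientation: [-3.141, 0.0, -2.664]
contact_force: [0.7, 0.5, -6.2]
finger_gap: 0.0104
grip_force: 78.6
```

>>> play_rows(translation=[[0, 0, 0], [0, 0, 0], [0, 0, 0], [0, 0, 0], [0, 0, 0], [0, 0, -50], [0, 0, -110], [0, 0, -140], [0, 0, -140], [0, 0, -140]], rotation=[[0, 0, 0], [0, 0, 0], [0, 0, 0], [0, 0, 0], [0, 0, 0], [0, 0, 0], [0, 0, 0], [0, 0, 0], [0, 0, 0], [0, 0, 0]], gripper=[60, 100, 100, 100, 100, 100, 100, 100, 100, 100])

```text
time_s: 27.05
position: [0.5578, -0.0732, 0.3501]
orientation: [3.14, -0.001, -2.664]
contact_force: [-0.6, -0.1, -0.8]
finger_gap: 0.0855
grip_force: 0.0
```

```bash
python3 - <<'E'
from h import *
from fit import g2w
v=np.load("g.npy"); 
delta(g2w(v,(.055,.16,.30)),v[2]+np.pi/2)
E
```

```text
t mm [-144.8  132.3   50.1] rot deg [ 0.1 -0.1 31.6] j [-0.27  0.36  1.18  0.    1.61 -2.31]
```

>>> play_rows(translation=[[-30, 30, 0], [-60, 60, 0], [-90, 90, 0], [-120, 120, 20], [-140, 160, 40], [-140, 170, 50], [-140, 170, 50], [-140, 170, 50], [-140, 170, 50]], rotation=[[0, 0, 5], [0, 0, 10], [0, 0, 15], [0, 0, 20], [0, 0, 26], [0, 0, 31.6], [0, 0, 31.6], [0, 0, 31.6], [0, 0, 31.6]], gripper=[100, 100, 100, 100, 100, 100, 100, 100, 100])

```text
time_s: 28.18
position: [0.6048, 0.1411, 0.3018]
orientation: [3.141, 0.001, 3.067]
contact_force: [0.4, 0.1, -0.2]
finger_gap: 0.0852
grip_force: 0.0
```

```bash
python3 - <<'E'
from h import *
i=vision.camera_info("wrist"); a=vision.camera("wrist"); np.save("w8.npy",i,allow_pickle=True)
cv2.imwrite("pics/w8.png",a)
print(tool()[0],tool()[2]["orientation"])
E
```

```text
[0.60476329 0.14115693 0.30177572] [3.14139088e+00 7.73320653e-04 3.06693789e+00]
```

View pics/w8.png

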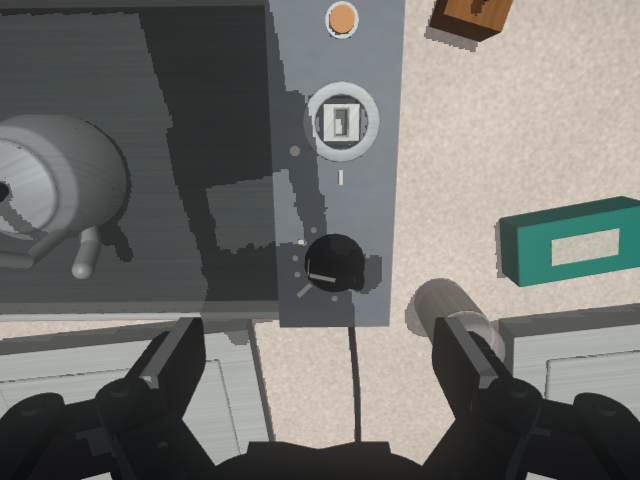

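The view shows the pot standing on the plate, the slot at (341,122), and the dial stripe from (309,275) at the tip to (336,280) at the inner end. I'll measure these numerically.

```bash
python3 - <<'E'
from h import *
from fit import g2w,w2g
v=np.load("g.npy")
for pic,npy,a,b in [("w8","w8.npy",(309,275),(336,280)),("w3","w3.npy",(462,268),(497,275))]:
    W=np.load(npy,allow_pickle=True).item()
    p,q=ray("w",a,.165,W),ray("w",b,.165,W); P,Q=w2g(v,p),w2g(v,q); d=P-Q
    print(pic,P,Q,np.linalg.norm(d),"angle cw",-np.arctan2(d[1],d[0]))
im=cv2.imread("pics/w8.png"); W=np.load("w8.npy",allow_pickle=True).item()
g=cv2.cvtColor(im,cv2.COLOR_BGR2GRAY)[225:310,285:370]
for r_ in g[::3,::3]: print(" ".join(f"{x:3d}" for x in r_))
# keep-warm line, ring, slot
print("line",w2g(v,ray("w",(314,288),.125,W)),w2g(v,ray("w",(300,297),.125,W)))
c=im[70:175,290:395]; gg=cv2.cvtColor(c,cv2.COLOR_BGR2GRAY)
cir=cv2.HoughCircles(cv2.GaussianBlur(gg,(3,3),0),cv2.HOUGH_GRADIENT,1,60,param1=120,param2=15,minRadius=30,maxRadius=45); print(cir)
if cir is not None:
    u=cir[0,0,:2]+[290,70]; print("ring",ray("w",u,.129,W),w2g(v,ray("w",u,.129,W)))
E
```

```text
w8 [0.06783143 0.18133938] [0.07197655 0.20200751] 0.02107969490016277 angle cw 1.768726393277221
w3 [0.06706317 0.18098307] [0.07148789 0.20186185] 0.02134248790103911 angle cw 1.7796310910620343
122 123 123 124 124 123  75  76  75  75  76  75  76  76 124 123 123 124 126 126 125 126 128 128 130 128 128 129 128
121 121 121 122 122 122 117  75  74 115 111  76  75  75 123 125 124 125 125 126 125 126 126 128 128 128 127 127 127
120 120 120 121 120 120 116  74  75 118 114  74  75  75 123 125 125 126 126 125 125 125 126 127 127 127 126 126 127
121 122 121 122 121 121 115  74  74  76  75  75  75  76  72  64  54  49  69 105 123 125 126 127 127 126 126 128 128
123 124 124 123 122 122 116  75  75  76  76  75  38  33  33  37  43  43  41  45  48  57 126 127 127 126 127 127 128
122 123 124 123 119 189 150  74  74  75  50  32  32  31  33  35  41  42  41  42  43  44  43  93 127 126 127 127 127
 81  73  73 121 125 195 170 115  73  49  32  31  31  32  33  35  41  41  41  42  43  43  44  44  93 125 125 126 127
 74  73  73  72  73  73  80  73  58  31  30  31  32  32  32  34  40  41  41  42  42  43  44
[... 1900 characters left out ...]
  88  74  74  74  75  74  75  74  75  75  76 117 113  77  77  77  78  88 123 123 122 123 123 122
 74  74  75  74  74  74  74  75  75  74  75  75  75  75  76  76 111  97  77  77  78  78  89 124 125 123 123 124 122
 74  74  74  74  74  74  74  75  75  76  76  75  75  76  76  77  76  77  77  77  79  79  81 124 125 124 123 123 122
 75  75  75  75  75  75  75  77  76  76  77  76  77  78  77  77  77  76  78  78  79  79  80  93 122 123 123 123 122
 76  76  76  76  76  76  77  77  77  77  77  77  78  78  78  77  77  78  78  79  79  78  79  88 120 121 122 123 121
line [0.09659936 0.18459994] [0.10531125 0.17211288]
[[[49.5 50.5 39.4]]]
ring [0.52972238 0.16270288 0.129     ] [-0.04441042  0.20469432]
```

```bash
python3 - <<'E'
from h import *
from fit import g2w,w2g
v=np.load("g.npy"); d=g2w(v,(.0711,.2015,.20)); print(d); np.save("dial.npy",d)
delta(d,v[2]-1.775+np.pi/2); print(tool()[2]["joints"])
E
```

```text
[0.64468286 0.15100041 0.2       ]
t mm [-39.   12.8 101.8] rot deg [ -0.    0.  -78.3] j [ 0.11  0.49  1.1   0.    1.55 -1.39]
[ 1.05936781e-01  4.88439845e-01  1.10380995e+00  5.96082736e-05
  1.54854588e+00 -1.39020617e+00]
```

>>> play_rows(translation=[[-20, 6, 0], [-39, 13, 0], [-39, 13, 0], [-39, 13, 0], [-39, 13, 30], [-39, 13, 60], [-39, 13, 90], [-39, 13, 102], [-39, 13, 102], [-39, 13, 102], [-39, 13, 102], [-39, 13, 102]], rotation=[[0, 0, 10], [0, 0, 20], [0, 0, 30], [0, 0, 40], [0, 0, 50], [0, 0, 60], [0, 0, 70], [0, 0, 80], [0, 0, 90], [0, 0, 100], [0, 0, 101.7], [0, 0, 101.7]], gripper=[60, 60, 60, 60, 60, 60, 60, 60, 60, 60, 60, 60], force=50)

```text
time_s: 29.72
position: [0.6444, 0.1517, 0.1996]
orientation: [3.141, -0.0, 1.295]
contact_force: [0.1, -0.0, -0.8]
finger_gap: 0.051
grip_force: 0.0
```

```bash
python3 - <<'E'
from h import *
v=np.load("g.npy"); d=np.load("dial.npy"); d[2]=.14
delta(d,v[2]-1.775+np.pi/2); print(tool()[0])
E
```

```text
t mm [-0.7  0.4 59.6] rot deg [ 0.  -0.   0.1] j [0.12 0.62 1.15 0.   1.37 0.39]
[0.64444731 0.15173132 0.19956782]
```

>>> play_rows(translation=[[-1, 0, 30], [-1, 0, 55], [-1, 0, 59], [-1, 0, 59], [-1, 0, 59], [-1, 0, 59], [-1, 0, 59], [-1, 0, 59], [-1, 0, 59], [-1, 0, 59]], rotation=[[0, 0, 0], [0, 0, 0], [0, 0, 0], [0, 0, 0], [0, 0, 0], [0, 0, 0], [0, 0, 0], [0, 0, 0], [0, 0, 0], [0, 0, 0]], gripper=[60, 60, 60, 60, 0, 0, 0, 0, 0, 0], force=25)

```text
time_s: 30.98
position: [0.6453, 0.1509, 0.1416]
orientation: [3.138, -0.001, 1.292]
contact_force: [5.4, -1.9, 4.9]
finger_gap: 0.011
grip_force: 32.1
```

>>> play_rows(translation=[[0, 0, 0], [0, 0, 0], [0, 0, 0], [0, 0, 0], [0, 0, 0], [0, 0, 0], [0, 0, 0], [0, 0, 0], [0, 0, 0], [0, 0, 0]], rotation=[[0, 0, -7], [0, 0, -14], [0, 0, -21], [0, 0, -28], [0, 0, -35], [0, 0, -42], [0, 0, -49], [0, 0, -56], [0, 0, -56], [0, 0, -56]], gripper=[0, 0, 0, 0, 0, 0, 0, 0, 0, 0])

```text
time_s: 32.22
position: [0.646, 0.151, 0.1416]
orientation: [3.137, 0.003, 2.27]
contact_force: [7.1, -0.2, 3.1]
finger_gap: 0.0114
grip_force: 31.9
```

>>> play_rows(translation=[[0, 0, 0], [0, 0, 0], [0, 0, 0], [0, 0, -40], [0, 0, -100], [0, 0, -150], [0, 0, -150], [0, 0, -150]], rotation=[[0, 0, 0], [0, 0, 0], [0, 0, 0], [0, 0, 0], [0, 0, 0], [0, 0, 0], [0, 0, 0], [0, 0, 0]], gripper=[60, 60, 60, 60, 60, 60, 60, 60])

```text
time_s: 33.22
position: [0.6435, 0.1511, 0.2893]
orientation: [-3.14, -0.001, 2.27]
contact_force: [-0.7, 0.2, -0.4]
finger_gap: 0.0512
grip_force: 0.0
```

```bash
python3 - <<'E'
from h import *
v=np.load("g.npy"); q=tool()
print(q[0],q[2]["joints"],q[2]["orientation"])
# key look: position
delta([.42,.303,.25])
E
```

```text
[0.643481   0.151079   0.28934441] [ 1.14703389e-01  5.79454314e-01  9.83771237e-01  1.22877457e-04
  1.58020423e+00 -5.84305327e-01] [-3.14012809e+00 -1.11588383e-03  2.26980527e+00]
t mm [260.  -73.3  39.7] rot deg [0. 0. 0.] j [ 0.11  0.58  0.98  0.    1.58 -0.58]
```

>>> play_rows(translation=[[50, -15, 0], [100, -30, 0], [150, -45, 10], [200, -60, 10], [260, -73, 20], [260, -73, 30], [260, -73, 30], [260, -73, 30]], rotation=[[0, 0, -7], [0, 0, -14], [0, 0, -21], [0, 0, -29], [0, 0, -29], [0, 0, -29], [0, 0, -29], [0, 0, -29]], gripper=[60, 60, 60, 60, 60, 60, 60, 60])

```text
time_s: 34.22
position: [0.4218, 0.3023, 0.2598]
orientation: [-3.141, -0.0, 2.774]
contact_force: [-0.5, -0.5, -0.0]
finger_gap: 0.0514
grip_force: 0.0
```

```bash
python3 - <<'E'
from h import *
i=vision.camera_info("wrist"); a=vision.camera("wrist"); np.save("w9.npy",i,allow_pickle=True); cv2.imwrite("pics/w9.png",a)
print(tool()[0],tool()[2]["orientation"])
u=proj("w",(.421,.303,.05),i).astype(int); t=proj("w",(.421,.303,.09),i).astype(int); print(u,t)
x0,y0=u[0]-90,max(u[1]-90,0); c=a[y0:u[1]+90,x0:u[0]+90].astype(int); hsv=cv2.cvtColor(c.astype(np.uint8),cv2.COLOR_BGR2HSV)
brown=((c[...,2]-c[...,0])>35); g=c.sum(2)/3
dark=((g<55)).astype(np.uint8)
def comps(m,l):
    n,L,s,ce=cv2.connectedComponentsWithStats(m.astype(np.uint8))
    for k in np.argsort(-s[1:,4])[:3]+1:
        pts=np.argwhere(L==k)[:,::-1].astype(np.float32)+[x0,y0]; print(l,s[k],cv2.minAreaRect(pts.astype(np.float32)))
comps(brown,"brown"); comps(dark,"dark")
for row in g[20:160:6,20:160:5]: print(" ".join(f"{int(x):3d}" for x in row))
E
```

```text
[0.42194659 0.30235994 0.26009099] [-3.14124796e+00 -1.06587378e-04  2.77401039e+00]
[319 207] [319 217]
brown [  57   48   63   82 3850] ((317.7041015625, 206.23622131347656), (80.84168243408203, 61.72924041748047), 88.26429748535156)
brown [ 72 124   2   1   2] ((301.5, 241.0), (1.0, 0.0), 180.0)
brown [ 73 128   1   1   1] ((302.0, 245.0), (0.0, 0.0), 0.0)
dark [   0  128   37   52 1284] ((247.0, 270.5), (36.0, 51.0), 0.0)
dark [ 61  69  35  62 997] ((307.0, 216.5), (61.0, 34.0), 90.0)
dark [92 46 19  3 26] ((330.0, 164.0), (2.0, 18.0), 90.0)
161 160 160 159 158 157 164 166 160 162 158 160 165 156 151 158 152 154 155 160 156 155 155 154 153 159 156 159
156 157 155 162 165 159 160 162 161 163 162 162 160 155 162 154 158 155 157 154 162 159 155 156 152 157 154 152
157 160 160 163 160 156 158 160 159 157 155 159 165 161 158 159 159 154 156 155 160 158 156 152 153 151 157 155
160 158 166 160 163 157 163 160 156 166 156 160 159 158 161 158 163 154 150 158 154 145 155 155 150 150 156 155
159 163 161 158 157 159 161 160 149 112  91  90  78  68  69  64  59  59  56  67 154 159 156 154 151 
[... 1439 characters left out ...]
 154 159 156 157 161 162 160
152 151 148 153 154 147  90  91  87  48  50  51  50  52  55  77  74  73  74  56  98 151 158 156 151 156 153 159
 88 155  93  94  91  91  90  92  95  92  90  89  92  91  92  91  93  97  94  94  97  96  99 103 111 158 161 166
 46  92  91  92  90  93  90  91  93  91  90  94  94  92  91  96  93  91  95  95  93  97  94  97  98 113 160 158
 45  89  88  88  90  90  91  93  92  91  92  93  91  91  91  94  97  95  96  92  98  96  97 100  97 110 160 158
 44  46  90  89  88  89  91  91  93  94  94  93  92  91  93  92  92  93  94  96  98  96  96  99  99 108 152 158
 43  43  87  88 150  92  93  91  91  94  92  92  88  93  91  94  95  98  97  94  99 101  97  97  97 163 162 161
```

```bash
python3 - <<'E'
from h import *
from scipy.optimize import least_squares
a=cv2.imread("pics/w9.png").mean(2).astype(int); i=np.load("w9.npy",allow_pickle=True).item()
for c in (315,318,322): print(c,"top",a[178:196,c],"bot",a[232:252,c])
for r_ in (195,215,235): print(r_,a[r_,304:334])
h=2.774
ax=np.array([np.cos(h),np.sin(h),0]); ay=np.array([-np.sin(h),np.cos(h),0])
for zc in (.070,.076,.08):
    b=np.array([.421,.303,zc])
    print(zc,[proj("w",b+ax*.022*s+[0,0,t*.02],i).round(1).tolist() for s in (1,-1) for t in (-1,1)])
bl=[proj("w",np.array([.4205,.303,.05])+ax*.0375*s+ay*.0275*t,i).round(1).tolist() for s in (1,-1) for t in (-1,1)]; print(bl)
E
```

```text
315 top [80 80 80 80 80 79 80 79 55 39 37 38 36 37 36 38 39 39] bot [34 33 35 34 34 34 34 34 34 34 34 33 43 51 52 77 90 93 93 91]
318 top [79 79 78 78 78 78 78 69 44 38 38 37 37 37 37 38 40 39] bot [36 35 35 36 35 35 35 35 35 34 34 34 33 44 49 74 87 89 91 91]
322 top [80 80 80 79 80 80 80 80 79 80 63 50 42 40 40 40 37 39] bot [35 35 35 35 35 35 35 34 34 35 34 37 53 73 72 84 93 92 91 89]
195 [80 81 81 82 81 79 75 49 37 38 38 39 38 38 39 39 38 37 39 54 75 76 75 76
 75 76 77 79 77 76]
215 [77 77 78 80 81 79 74 50 34 35 36 37 37 38 37 37 37 36 35 39 58 64 75 74
 75 75 76 76 77 75]
235 [77 76 77 76 78 79 78 72 42 32 33 34 35 34 36 36 35 35 35 34 45 76 75 75
 74 75 75 76 76 75]
0.07 [[319.1, 183.1], [319.2, 191.0], [319.1, 230.5], [319.1, 243.6]]
0.076 [[319.1, 184.2], [319.2, 192.4], [319.1, 232.3], [319.1, 245.8]]
0.08 [[319.1, 184.9], [319.2, 193.3], [319.1, 233.5], [319.1, 247.3]]
[[350.1, 165.0], [287.8, 165.0], [348.1, 245.9], [289.6, 245.9]]
```

```bash
python3 - <<'E'
from h import *
delta([.421,.303,.061],2.774-np.pi/2)
E
```

```text
t mm [  1.1   0.3 199.1] rot deg [-0. -0.  0.] j [ 0.47  0.31  1.49 -0.    1.34 -0.73]
```

>>> play_rows(translation=[[1, -1, 60], [1, -1, 120], [1, -1, 170], [1, -1, 190], [1, -1, 199], [1, -1, 199], [1, -1, 199], [1, -1, 199], [1, -1, 199], [1, -1, 199], [1, -1, 199], [1, -1, 199]], rotation=[[0, 0, 0], [0, 0, 0], [0, 0, 0], [0, 0, 0], [0, 0, 0], [0, 0, 0], [0, 0, 0], [0, 0, 0], [0, 0, 0], [0, 0, 0], [0, 0, 0], [0, 0, 0]], gripper=[60, 60, 60, 60, 60, 60, 60, 0, 0, 0, 0, 0], force=60)

```text
time_s: 35.78
position: [0.4198, 0.3028, 0.0619]
orientation: [3.141, 0.001, 2.776]
contact_force: [-1.2, -0.2, 5.6]
finger_gap: 0.0091
grip_force: 59.5
```

```bash
python3 - <<'E'
from h import *
q=tool(); print(q[0],q[2]["orientation"],q[2]["contact_force"],q[2]["finger_gap"])
E
```

```text
[0.41981791 0.30278638 0.06194709] [3.14078071e+00 6.09018490e-04 2.77593023e+00] [-1.22549669 -0.17303859  5.61768835] 0.009112735637917238
```

>>> play_rows(translation=[[0, 0, -20], [0, 0, -50], [0, 0, -100], [0, 0, -160], [0, 0, -160], [0, 0, -160]], rotation=[[0, 0, 0], [0, 0, 0], [0, 0, 0], [0, 0, 0], [0, 0, 0], [0, 0, 0]], gripper=[0, 0, 0, 0, 0, 0])

```text
time_s: 36.52
position: [0.4191, 0.3023, 0.2206]
orientation: [-3.141, -0.001, 2.776]
contact_force: [0.5, 0.6, -0.3]
finger_gap: 0.009
grip_force: 58.9
```

```bash
python3 - <<'E'
from h import *
v=np.load("g.npy"); print(tool()[2]["finger_gap"])
delta([.532,.1645,.205],v[2]+np.pi/2)
E
```

```text
0.009042996130895532
t mm [-154.8  -88.3   15.6] rot deg [ -0.   -0.  -16.7] j [ 0.48  0.34  1.56  0.    1.24 -0.73]
```

>>> play_rows(translation=[[-40, -15, 0], [-80, -25, 5], [-120, -35, 15], [-137, -41, 15], [-137, -41, 15], [-137, -41, 15], [-137, -41, 15]], rotation=[[0, 0, -5], [0, 0, -10], [0, 0, -16.7], [0, 0, -16.7], [0, 0, -16.7], [0, 0, -16.7], [0, 0, -16.7]], gripper=[0, 0, 0, 0, 0, 0, 0])

```text
time_s: 37.4
position: [0.532, 0.2162, 0.2067]
orientation: [3.141, 0.0, 3.068]
contact_force: [-0.3, 0.5, -0.1]
finger_gap: 0.0094
grip_force: 58.7
```

```bash
python3 - <<'E'
from h import *
i=vision.camera_info("wrist"); a=vision.camera("wrist"); np.save("w10.npy",i,allow_pickle=True); cv2.imwrite("pics/w10.png",a)
print(tool()[0],tool()[2]["orientation"])
u=proj("w",(.532,.1645,.129),i); k=proj("w",tool()[0]-[0,0,.02],i); print(u,k)
x0,x1=int(u[0]-80),int(k[0]+70); y0=int(min(u[1],k[1])-110); y0=max(y0,0)
c=a[y0:y0+230,x0:x1]; s=min(780/c.shape[1],590/c.shape[0]); print(x0,y0,s,c.shape)
cv2.imwrite("pics/w10c.png",cv2.resize(c,None,fx=s,fy=s,interpolation=cv2.INTER_CUBIC))
E
```

```text
[0.53215519 0.2161913  0.20679187] [3.14119510e+00 3.87564813e-04 3.06834389e+00]
[231.91250323 262.99941472] [318.41108298 300.18506074]
151 152 2.5652173913043477 (230, 237, 3)
```

View pics/w10c.png

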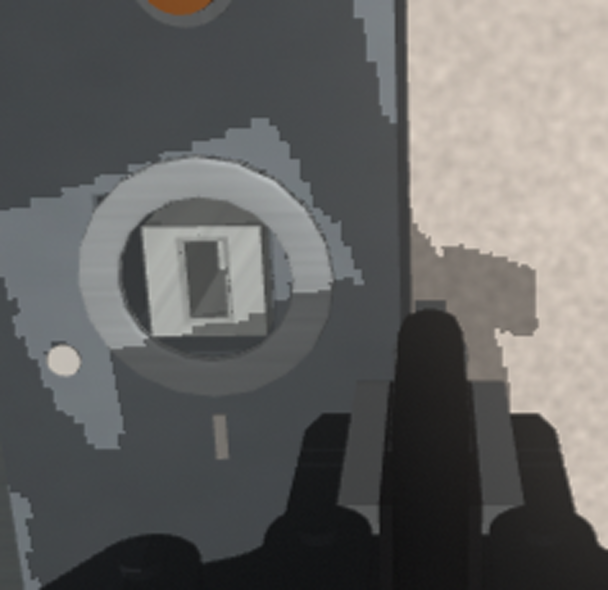

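The collar centre is at crop (205.5,276) and the slot centre at (205,279). The bow is held straight at columns 397–467, and the blade's visible end is at row ~300.

```bash
python3 - <<'E'
from h import *
i=np.load("w10.npy",allow_pickle=True).item(); f=2.5652
c2=lambda u:(151+u[0]/f,152+u[1]/f)
print("ring",ray("w",c2((205.5,276)),.129,i),"slot",ray("w",c2((205,279.5)),.129,i))
q,Ro,s=tool(); tx=Ro.apply([1,0,0])
for zc in (.0125,.0145,.0165): # bow centre above TCP
  for s_ in (-.002,-.001,0,.001):
    b=q+[0,0,zc]+tx*s_
    pr=lambda dx,dz:(proj("w",b+tx*dx+[0,0,dz],i)[1]-152)*f
    print(zc,s_,"bow",[round(pr(.022,d)) for d in (-.02,.02)],"blade",round(pr(.008,-.056)),round(pr(.006,-.06)),"shoulder",round(pr(.013,-.026)))
delta([.5308,.1640,.185],np.load("g.npy")[2]+np.pi/2)
E
```

```text
ring [0.52982227 0.16432786 0.129     ] slot [0.53067078 0.16409035 0.129     ]
0.0125 -0.002 bow [300, 421] blade 300 302 shoulder 338
0.0125 -0.001 bow [295, 414] blade 295 297 shoulder 332
0.0125 0 bow [289, 406] blade 290 293 shoulder 326
0.0125 0.001 bow [283, 399] blade 286 288 shoulder 321
0.0145 -0.002 bow [305, 429] blade 304 306 shoulder 342
0.0145 -0.001 bow [299, 422] blade 299 301 shoulder 337
0.0145 0 bow [293, 414] blade 294 296 shoulder 331
0.0145 0.001 bow [287, 406] blade 289 292 shoulder 326
0.0165 -0.002 bow [310, 437] blade 308 309 shoulder 347
0.0165 -0.001 bow [304, 430] blade 303 305 shoulder 342
0.0165 0 bow [298, 422] blade 298 300 shoulder 336
0.0165 0.001 bow [292, 414] blade 293 295 shoulder 330
t mm [ -2.5 -52.2  21.8] rot deg [0. 0. 0.] j [ 0.25  0.45  1.42  0.    1.27 -1.25]
```

>>> play_rows(translation=[[-1, -20, 0], [-1, -45, 0], [-1, -52, 0], [-1, -52, 0], [-1, -52, 15], [-1, -52, 25], [-1, -52, 30], [-1, -52, 35], [-1, -52, 38], [-1, -52, 38]], rotation=[[0, 0, 0], [0, 0, 0], [0, 0, 0], [0, 0, 0], [0, 0, 0], [0, 0, 0], [0, 0, 0], [0, 0, 0], [0, 0, 0], [0, 0, 0]], gripper=[0, 0, 0, 0, 0, 0, 0, 0, 0, 0])

```text
time_s: 38.7
position: [0.53, 0.1634, 0.1683]
orientation: [3.141, -0.0, 3.067]
contact_force: [0.8, -0.9, -0.4]
finger_gap: 0.0093
grip_force: 58.7
```

>>> play_rows(translation=[[0, 1, 3], [0, 1, 6], [0, 1, 9], [0, 1, 12], [0, 1, 15], [0, 1, 18], [0, 1, 20], [0, 1, 20]], rotation=[[0, 0, 0], [0, 0, 0], [0, 0, 0], [0, 0, 0], [0, 0, 0], [0, 0, 0], [0, 0, 0], [0, 0, 0]], gripper=[0, 0, 0, 0, 0, 0, 0, 0])

```text
time_s: 39.7
position: [0.53, 0.1644, 0.1482]
orientation: [3.142, -0.0, 3.067]
contact_force: [-0.9, 0.1, -0.0]
finger_gap: 0.0091
grip_force: 58.7
```

>>> play_rows(translation=[[0, 0, 2], [0, 0, 4], [0, 0, 6], [0, 0, 7], [0, 0, 8], [0, 0, 8], [0, 0, 8]], rotation=[[0, 0, 0], [0, 0, 0], [0, 0, 0], [0, 0, 0], [0, 0, 0], [0, 0, 0], [0, 0, 0]], gripper=[0, 0, 0, 0, 0, 0, 0])

```text
time_s: 40.58
position: [0.5301, 0.1644, 0.1409]
orientation: [3.141, 0.001, 3.067]
contact_force: [-2.5, -0.0, 5.1]
finger_gap: 0.0094
grip_force: 59.6
```

```bash
python3 - <<'E'
from h import *
v=np.load("g.npy"); d=np.array([.6463,.151,.165])
P=lambda t,rr:d+rr*np.array([np.cos(v[2]-t),np.sin(v[2]-t),0])
for n in ("w9","w10"):
    i=np.load(n+".npy",allow_pickle=True).item(); print(n,proj("w",d,i).round())
for n in ("scene","side"):
    i=vision.camera_info(n); a=vision.camera(n); cv2.imwrite(f"pics/{n}_end.png",a); g=a.mean(2)
    old=cv2.imread(f"pics/{n}0.png").mean(2)
    print(n,proj(n,d,i).round(1))
    for G in (old,g):
        print([(t,[int(cv2.getRectSubPix(G.astype(np.float32),(2,2),proj(n,P(t,rr),i)).mean()) for rr in (.005,.012,.018,.022)]) for t in (.2,.5,.65,.8,.95,1.1,1.4,1.6,1.775,2.0)])
E
```

```text
w9 [246. 546.]
w10 [224. 464.]
scene [303.9 312. ]
[(0.2, [26, 26, 41, 72]), (0.5, [28, 30, 63, 81]), (0.65, [30, 33, 72, 87]), (0.8, [33, 39, 82, 95]), (0.95, [36, 45, 84, 92]), (1.1, [40, 52, 83, 86]), (1.4, [50, 54, 81, 83]), (1.6, [60, 60, 76, 82]), (1.775, [68, 76, 84, 87]), (2.0, [74, 84, 86, 85])]
[(0.2, [63, 29, 34, 65]), (0.5, [76, 55, 57, 80]), (0.65, [81, 76, 75, 88]), (0.8, [87, 87, 93, 100]), (0.95, [86, 87, 94, 99]), (1.1, [84, 79, 86, 90]), (1.4, [79, 72, 94, 88]), (1.6, [70, 70, 86, 73]), (1.775, [63, 61, 66, 57]), (2.0, [55, 49, 55, 54])]
side [343.2 180.6]
[(0.2, [65, 80, 79, 77]), (0.5, [66, 78, 79, 76]), (0.65, [68, 78, 79, 78]), (0.8, [70, 78, 79, 80]), (0.95, [72, 77, 78, 80]), (1.1, [76, 74, 78, 80]), (1.4, [86, 64, 71, 77]), (1.6, [94, 66, 51, 52]), (1.775, [100, 74, 51, 47]), (2.0, [93, 64, 36, 29])]
[(0.2, [70, 87, 81, 79]), (0.5, [65, 74, 70, 78]), (0.65, [60, 64, 62, 74]), (0.8, [55, 53, 51, 67]), (0.95, [50, 43, 35, 55]), (1.1, [45, 32, 23, 36]), (1.4, [35, 15, 7, 4]), (1.6, [29, 8, 5, 6]), (1.775, [25, 6, 3, 4]), (2.0, [21, 7, 7, 7])]
```

>>> play_rows(translation=[[0, 0, 0.5], [0, 0.2, 0.5], [-0.1, 0.4, 0.5], [-0.2, 0.6, 0.5], [-0.3, 0.8, 0.5], [-0.5, 0.9, 0.5], [-0.6, 1, 0.5], [-0.7, 1.1, 0.5], [-0.7, 1.1, 0.5], [-0.7, 1.1, 0.5]], rotation=[[0, 0, 8], [0, 0, 16], [0, 0, 24], [0, 0, 32], [0, 0, 40], [0, 0, 48], [0, 0, 56], [0, 0, 63], [0, 0, 63], [0, 0, 63]], gripper=[0, 0, 0, 0, 0, 0, 0, 0, 0, 0])

```text
time_s: 41.92
position: [0.5314, 0.1655, 0.1409]
orientation: [3.14, 0.001, 1.968]
contact_force: [-1.4, -1.0, 7.9]
finger_gap: 0.0091
grip_force: 60.0
```

```bash
python3 - <<'E'
from h import *
q=tool()[2]; print(q["position"],q["orientation"],q["contact_force"],q["wrist_torque"],q["finger_gap"])
E
```

```text
[0.53142825 0.16545752 0.14091781] [3.13959536e+00 5.09441508e-04 1.96773280e+00] [-1.35381288 -1.04066368  7.90342676] [-0.15254572  0.26340195 -0.02154909] 0.009074978289433907
```

>>> play_rows(translation=[[0, 0, 0], [0, 0, 0], [0, 0, 0], [0, 0, 0], [0, 0, 0]], rotation=[[0, 0, 4], [0, 0, 7], [0, 0, 9], [0, 0, 9], [0, 0, 9]], gripper=[0, 0, 0, 0, 0])

```text
time_s: 42.55
position: [0.531, 0.1656, 0.1409]
orientation: [3.14, -0.0, 1.811]
contact_force: [-3.9, 0.6, 8.4]
finger_gap: 0.0092
grip_force: 60.1
```

```bash
python3 - <<'E'
from h import *
q=tool()[2]; print(q["position"],q["orientation"],q["contact_force"],q["wrist_torque"],q["finger_gap"])
E
```

```text
[0.53098897 0.16558099 0.14088272] [ 3.14044065e+00 -1.07526149e-04  1.81087086e+00] [-3.94794878  0.6074044   8.35348806] [0.02177118 0.62488023 0.06790132] 0.009209981308124808
```

>>> play_rows(translation=[[0, 0, 0], [0, 0, 0], [0, 0, 0], [0, 0, 0], [0, 0, -30], [0, 0, -80], [0, 0, -140], [0, 0, -200], [0, 0, -200], [0, 0, -200]], rotation=[[0, 0, 0], [0, 0, 0], [0, 0, 0], [0, 0, 0], [0, 0, 0], [0, 0, 0], [0, 0, 0], [0, 0, 0], [0, 0, 0], [0, 0, 0]], gripper=[40, 60, 60, 60, 60, 60, 60, 60, 60, 60])

```text
time_s: 43.8
position: [0.5305, 0.1653, 0.3392]
orientation: [-3.141, -0.0, 1.811]
contact_force: [0.1, -0.2, -0.5]
finger_gap: 0.0509
grip_force: 0.0
```

```bash
python3 - <<'E'
from h import *
v=np.load("g.npy")
i=vision.camera_info("wrist"); a=vision.camera("wrist"); cv2.imwrite("pics/w11.png",a); np.save("w11.npy",i,allow_pickle=True)
q=tool()[2]; print(q["position"],q["finger_gap"])
# bow: dark blob near slot, seen from wrist; bow top z = .129+.026+.02=.175
c=proj("w",(.5306,.1642,.175),i); print(c)
h=v[2]-1.05
for s in (1,-1): print(proj("w",(.5306+s*.022*np.cos(h),.1642+s*.022*np.sin(h),.175),i).round(1))
x0,y0=int(c[0])-60,int(c[1])-60; g=a[y0:y0+120,x0:x0+120].mean(2)
n,L,s,ce=cv2.connectedComponentsWithStats((g<48).astype(np.uint8))
for k in range(1,n):
    if s[k,4]>150: print(s[k],cv2.minAreaRect((np.argwhere(L==k)[:,::-1]+[x0,y0]).astype(np.float32)))
for r_ in g[::5,::4]: print(" ".join(f"{int(x):3d}" for x in r_))
# pot handle check in side / scene, and brush
b=vision.camera("scene"); cv2.imwrite("pics/scene_f.png",b); s1=cv2.imread("pics/scene_end.png")
u=proj("scene",(.556,-.07,.15)); print("pot px",u)
E
```

```text
[0.53032284 0.1652987  0.33838952] 0.05103020590890139
[318.42355417 221.8363926 ]
[323.9 247.3]
[312.7 195.3]
[ 55  28  13  58 684] ((319.0, 217.5), (57.0, 12.0), 90.0)
[  0  90  24  30 601] ((269.5, 265.5), (29.0, 23.0), 90.0)
129 130 128 127 128 128 127 127 127 128 128 127 128 127 128 129 129 128 124  71  71  71  71  72  71  81 139 187 190 188
128 128 127 127 127 128 128 127 126 128 127 127 127 127 127 127 128 126 126 127 127 127 120  71  71  72  72  72  71  89
126 127 127 126 127 127 127 126 126 126 126 126 127 127 127 126 126 126 127 126 126 126 127 126 125 124 117  71  71  72
125 126 126 127 126 126 126 126 125 125 126 125 125 125 123 123 124 126 125 125 125 125 125 123 124 124 124 124 124 125
124 125 126 125 125 125 125 125 125 125 126 123 177 175 175 173 174 173 166 108 125 125 124 123 124 124 124 124 124 123
138 125 125 125 125 125 124 125 124 125 171 175 170 162 157 156 158 156 159 163 161 100 124 123 124 125 124 123 123 123
131 124 124 124 125 124 122 123 125 168 170 161 138  80  41  40  40  77 113 158 162 160  86 124 124 124 124 123 123 123
123 124 124 123 124 124 122 123
[... 1341 characters left out ...]
 70  71  69  70 111 111  70  71  71  70  70  70  71  71  70  71  70
 45  47  47  46  47  57 103 116 117 116 114  69  70  70  70  70  70  70  72  70  71  71  71  71  71  71  71  70  71  72
 46  47  47  47  45  48  74  73  74  75  90 109  70  70  70  70 116 115  70  71  71  71  71  72  70  71  71  70  70  71
 46  45  46  46  45  46  53  72  73  74  71  72  73  73  87 116 117 116 115 117 104  69  71  71  69  71  70  71  70  70
 45  46  45  46  47  46  75  73  73  72  73  72  71  72  72  74  72  71  79 115 114  71  70  70  69  69  69  69  69  70
 45  45  46  44  46  46  70  73  73  70  72  73  71  71  72  73  71  73  75  72  72  73  70  69  69  69  68  70  70  70
pot px [284.667613  230.5647206]
```

```bash
python3 - <<'E'
from h import *
from fit import w2g
v=np.load("g.npy")
for n in ("scene","side"):
    a=vision.camera(n); cv2.imwrite(f"pics/{n}_f2.png",a); i=vision.camera_info(n)
    p=np.array([.557,-.073,.229]); ax=np.array([np.cos(.477),np.sin(.477),0])
    c=proj(n,p,i); print(n,c.round(),[proj(n,p+ax*s*.038,i).round().tolist() for s in (-1,1)])
    x0,y0=int(c[0])-50,int(c[1])-50
    g=a[y0:y0+100,x0:x0+100].mean(2); m=(g<32).astype(np.uint8)
    k,L,s,ce=cv2.connectedComponentsWithStats(m)
    for j in range(1,k):
        if s[j,4]>25:
            u=ce[j]+[x0,y0]; P=ray(n,u,.229,i); print(s[j],u.round(1),P.round(3),"griddle",w2g(v,P).round(3))
# brush ridge vs start
    b=proj(n,(.4835,-.431,.085),i).astype(int); o=cv2.imread(f"pics/{n}0.png")
    A=a[b[1]-30:b[1]+30,b[0]-40:b[0]+40]; B=o[b[1]-20:b[1]+20,b[0]-30:b[0]+30]
    r_=cv2.matchTemplate(A,B,cv2.TM_CCOEFF_NORMED); print("brush match",r_.max(),np.array(np.unravel_index(r_.argmax(),r_.shape))-10)
    print(cv2.imread(f"pics/{n}0.png").shape)
E
```

```text
scene [281. 213.] [[288.0, 201.0], [273.0, 224.0]]
[96 83  4 13 28] [327.8 250.2] [0.526 0.081 0.229] griddle [-0.042  0.123]
brush match 0.99436265 [ 0 -1]
(480, 640, 3)
side [358. 211.] [[348.0, 220.0], [368.0, 203.0]]
[ 24  18  21  22 332] [342.  189.9] [0.569 0.019 0.229] griddle [0.006 0.064]
[ 3 20 19  8 40] [321.3 184.9] [0.539 0.059 0.229] griddle [-0.027  0.102]
[ 39  40  24  33 367] [359.2 216.6] [ 0.549 -0.091  0.229] griddle [-0.007 -0.047]
[79 48 21  8 36] [397.4 212.3] [ 0.626 -0.114  0.229] griddle [ 0.072 -0.064]
[22 58 16 10 66] [339.1 223. ] [ 0.501 -0.093  0.229] griddle [-0.054 -0.053]
[  0  69  35  21 231] [321.7 241.3] [ 0.441 -0.134  0.229] griddle [-0.111 -0.097]
brush match 0.9844851 [0 2]
(480, 640, 3)
```

```bash
python3 -c "
from station import r
print(r.job_done())"
```

```text
the job is handed in; nothing more can be done
None
```

I finished all the steps and handed the job in, but no verdict came back: three toast ends are in the trough, the brush is in its tray, the one teapot is on the plate, the dial is at about 0.80 rad, and the key is home and turned to on. I did not read the switch angle directly; I estimated about 1.05 rad from how far the gripper turned.

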